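# Pack the stereo microscope's kit into its caddy

## Task

Pack this microscope's kit into the blue caddy: first lift the white stage plate off the parts tray and lay it flat on the white rest, and only then lay the spanner that was under it flat on the black rest, each centred on its rest and lying along it. Also, whenever it suits, stand the two blue-cupped eyepieces upright in the rings of their own band colour, yellow in yellow and green in green. The black-cupped eyepieces belong to another microscope: leave them standing where they are, and leave everything in the caddy released and at rest.

Things in the scene. Friction and masses are not known exactly. Their poses are not given: they have to be found in the camera images.
- stage_plate_mid (a point): White stage plate, blue ends, black dot in the middle: 136 x 50 x 8 mm, 56-112 g, loose across the long walls of an aluminium tray (fixed, 112 x 190 mm, walls 4 thick and 26 high), underside 26 mm above the table. Grasp across the 50 mm at its middle; free space below down to the spanner, 12 mm above the table. Site at its centre, x along its length, z up.
- spanner_mid (a point): Steel double-ended spanner flat on the floor of the aluminium tray, crossing under the plate; only its ends show. 136 mm long, 8 thick, shaft 14 wide, heads to 27 wide, 63-126 g. Underside 4 mm above the table, at least 35 mm free to the walls beside the middle of the shaft. Site at its centre, 4 mm above its underside; x along its length, z up.
- eye_blue_yellow_mid (a point): Blue-cupped, yellow-banded eyepiece standing upright: 52 mm tall, 56-112 g. Silver tube 30 mm across up to 22 mm, yellow band, then the eyecup, a cylinder 38 mm across, from 27 to 52 mm (grasp there). On top, a yellow disc round the black lens. Site at its centre, 26 mm above its foot, z up; yaw means nothing.
- eye_blue_green_mid (a point): Blue-cupped, green-banded eyepiece standing upright: 52 mm tall, 56-112 g. Silver tube 30 mm across up to 22 mm, green band, then the eyecup, a cylinder 38 mm across, from 27 to 52 mm (grasp there). On top, a green disc round the black lens. Site at its centre, 26 mm above its foot, z up; yaw means nothing.
- plate_rest_top (a point): White rest for the stage plate, fixed in the caddy: base 150 x 56 x 2 mm with two cross blocks of the same width, 22 mm long, tops 10 mm above its foot, centred 44 mm either side of the middle; fingertips have room between them. The plate lies on the blocks, along it. Site at its middle, level with the block tops, 15 mm above the table; x along its length, z up.
- spanner_rest_top (a point): Black rest with white spanner outline, fixed in the caddy: base 150 x 40 x 2 mm with two cross blocks of the same width, 22 mm long, tops 10 mm above its foot, centred 44 mm either side of the middle; fingertips have room between them. The spanner lies on the blocks, along it, either way round. Site at its middle, level with the block tops, 15 mm above the table; x along its length, z up.
- ring_yellow_seat (a point): Yellow holder ring in the caddy: open cup, outside 56, inside 48 mm across, rim 15 mm above its inner floor. Site at the centre of the inner floor, 8 mm above the table; z up. The caddy: blue open tray fixed to the table, 280 x 215 mm, walls 22 mm high. Three rows 80 mm apart: the rests, parallel, in the first two (either order), the two rings 104 mm apart in the third.
- ring_green_seat (a point): Green holder ring in the caddy: open cup, outside 56, inside 48 mm across, rim 15 mm above its inner floor. Site at the centre of the inner floor, 8 mm above the table; z up. See the yellow ring for the caddy.
- eye_black_yellow_mid (a point): Black-cupped, yellow-banded eyepiece standing upright: 52 mm tall, 56-112 g. Silver tube 30 mm across up to 22 mm, yellow band, then the eyecup, a cylinder 38 mm across, from 27 to 52 mm (grasp there). On top, a yellow disc round the black lens. Site at its centre, 26 mm above its foot, z up; yaw means nothing. Not of this kit: it stays.
- eye_black_green_mid (a point): Black-cupped, green-banded eyepiece standing upright: 52 mm tall, 56-112 g. Silver tube 30 mm across up to 22 mm, green band, then the eyecup, a cylinder 38 mm across, from 27 to 52 mm (grasp there). On top, a green disc round the black lens. Site at its centre, 26 mm above its foot, z up; yaw means nothing. Not of this kit: it stays. Low white dishes, 12 mm high, stand near.
Not all that is in view belongs to the job. Leave any pink look-alike of the part that bears eye_blue_yellow_mid alone.

How it is judged:
By the outcome, as a careful person would: the job done as asked, in the order asked, and still so for the second after the job is handed in, with the robot touching nothing.
It also fails if it takes over 106 s, if anything falls off the work surface, if the arm or the gripper's body presses on something with over 40 N, if the wrist force passes 120 N, or if a joint passes its speed limit or range.

## Robot

A 7-joint arm with a two-finger parallel gripper is mounted at the origin on the work surface. World frame = base frame: x ahead of the robot, y to its left, z up, the work surface at z = 0. Lengths are in m, angles in rad, forces in N, time in s.
With the tool pointing down it reaches from about 0.4 to 0.85 m from the base axis. Payload 6.9 kg.
Tool frame: the origin (TCP) lies at the very end of the fingers, on their centre line; the grasp point (between the pads) lies 19 mm behind it; z points along the fingers, x is the direction in which the jaws open and shut, and the axes are right-handed (so a half turn about z gives the same grasp; the last joint's range is limited). The gripper opens to 85 mm and grips with 20 to 120 N. Pads are 22 mm wide; open, the fingers measure 114 mm over their backs; the gripper's body (76 mm by 85 mm) begins 54 mm behind the grasp point. The pads swing forward as they close: fully open they stand 13 mm farther back than shut.
Start: joints at [1.208, 0.507, -0.238, 1.5, 0.126, 1.149, -0.155], TCP at [0.282, -0.558, 0.231] pointing down, gripper open.
Joint ranges: [-3.08, 3.08], [-0.24, 2.05], [-1.43, 1.35], [0, 2.5], [-1.52, 4.66], [0.17, 1.96], [-2.89, 2.89]. Speed limits (rad/s): [2.39, 2.39, 3.14, 3.14, 3.14, 3.14, 3.14].

## Interface

Orientations are given as a 3x3 rotation matrix whose columns are the frame's x, y, z axes.
In Python, from rig import * gives the robot as it stands.
- The arm moves only by the tool drive_tool, never from a script. Its argument "deltas" is a list of rows, each an object of numbers: "claw": the opening, from 0 (shut) to 1 (fully open); "dx", "dy", "dz": the shift along the tool's x, y, z in mm; "yaw": the turn about the tool's z in rad. In form: [{"claw": .., "dx": .., "dy": .., "dz": .., "yaw": ..}, ...]. A call has 1 to 12 rows; each row is the pose to reach, as a shift and turn from the pose commanded when the call began, along the tool's axes at that moment; what a row does not reach only later rows make up. A row lasts 1/10 s, in which the tool goes at most 50 mm and 8.59 degrees, less where a joint would pass 70% of its speed; a pose out of reach is approached as far as the arm can. A call with a gripper value outside its range is refused whole. The fingers move at their own pace and stop on an object; "squeeze" is the grip in N (left out, the last holds). Time passes only in rows, so rows that repeat a pose let the fingers close. It gives the time, the measured TCP pose, the force and the opening at its end, in the units of the state.
- get_state(): the state, without advancing time (a new reading comes with each control period).
- snapshot(name): name is "scene" or "top" or "wrist"; returns the picture (420x560x3 uint8, blue, green, red); there is no depth.
- camera_model(name): a dict with "camera_matrix" (3x3 intrinsics, pixels), "R" (3x3) and "t" (3): a world point X has camera coordinates R X + t; the wrist camera has in their place "hand_eye" (4x4, takes a point from camera to tool coordinates, whose origin is the TCP and whose axes are the tool frame's). Camera axes: x right, y down, z forward; pixel columns grow to the right and rows downward; lengths in m; the calibration is good to about 2 mm. A picture is of the moment at which its call begins: read the wrist's pose just before it. camera_model takes no time and is no camera call.
- finish_job(): hands the job in, once; it reports no verdict.
The state is a dict: "t": time; "joint_positions": joint angles; "qd": joint speeds; "joint_torque": joint torques, N m; "eef_pos": TCP position; "tcp_rot": TCP orientation; "contact_force": force on the tool from outside, world axes, zero at the start; "torque": the same for the moment, N m; "grip_width": finger opening in m.
Only numpy, scipy, OpenCV 4.12 (cv2) and the standard library are available. Lean on these libraries where they do the work, as an engineer would, in place of code of your own. Each camera call takes 0.05 s, during which the arm holds its last target.

## Working session

There is one attempt and no reset: what is moved stays moved. The work goes in short steps, Python scripts to look and compute and a tool call to move; the robot and the scene stay as the last step left them, time stands still between calls to the robot, and variables do not carry over. Pictures are saved under pics/ and viewed, and the job is handed in when it is done.

Besides the shell and the picture viewer there is one more tool, called after ">>>" as name(argument=value, ...), one argument or row to a line, values as JSON. drive_tool: Moves the arm, as the interface text tells. Its arguments: {"type":"object","properties":{"deltas":{"type":"array","items":{"type":"object","properties":{"claw":{"type":"number"},"dx":{"type":"number"},"dy":{"type":"number"},"dz":{"type":"number"},"yaw":{"type":"number"}}}},"squeeze":{"type":"number"}},"required":["deltas"]}

```bash
ls; mkdir -p pics
python3 - <<'E'
from rig import *
import cv2
s=get_state();print(s['t'],s['eef_pos'],s['tcp_rot'],s['grip_width'])
for n in ['scene','top']:
    im=snapshot(n);cv2.imwrite(f'pics/{n}0.png',im)
    m=camera_model(n);print(n,m)
print(camera_model('wrist'))
E
```

```text
pics
0.0 [ 0.28209809 -0.55711899  0.23042961] [[ 4.51853342e-01 -8.92091848e-01 -8.31582775e-04]
 [-8.92090396e-01 -4.51854107e-01  1.60978886e-03]
 [-1.81183361e-03  1.44585319e-05 -9.99998359e-01]] 0.08525579012461514
scene {'camera_matrix': array([[414.30423083,   0.        , 278.77515559],
       [  0.        , 414.30423083, 208.90275858],
       [  0.        ,   0.        ,   1.        ]]), 'R': array([[ 0.88294643,  0.46947104, -0.00159356],
       [ 0.24494464, -0.46356419, -0.85153412],
       [-0.40050933,  0.75146868, -0.52429676]]), 't': array([-0.44260869, -0.06529323,  1.22264417])}
top {'camera_matrix': array([[484.54647776,   0.        , 283.16201963],
       [  0.        , 484.54647776, 209.91223182],
       [  0.        ,   0.        ,   1.        ]]), 'R': array([[-0.01719868, -0.99968892,  0.01806301],
       [-0.99702858,  0.0157906 , -0.07539677],
       [ 0.07508809, -0.01930606, -0.99699   ]]), 't': array([7.73573088e-04, 5.11642947e-01, 1.08620275e+00])}
{'camera_matrix': array([[358.67657124,   0.        , 281.1771005 ],
       [  0.        , 358.67657124, 210.21912057],
       [  0.        ,   0.        ,   1.        ]]), 'hand_eye': array([[ 9.99999600e-01, -7.83670200e-04, -4.30171636e-04,
        -6.51610671e-04],
       [ 8.70738904e-04,  9.62823151e-01,  2.70131118e-01,
        -6.90772273e-02],
       [ 2.02485503e-04, -2.70131385e-01,  9.62823449e-01,
        -1.42462841e-01],
       [ 0.00000000e+00,  0.00000000e+00,  0.00000000e+00,
         1.00000000e+00]])}
```

View pics/top0.png

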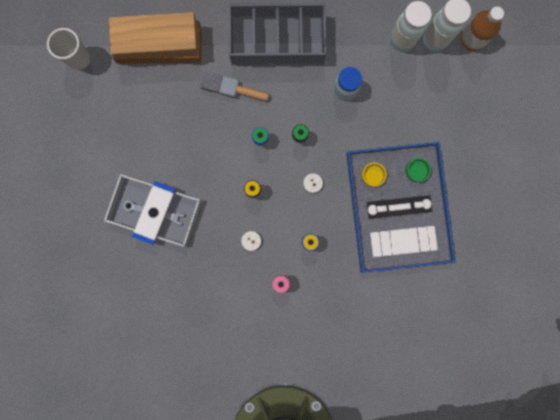

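View pics/scene0.png

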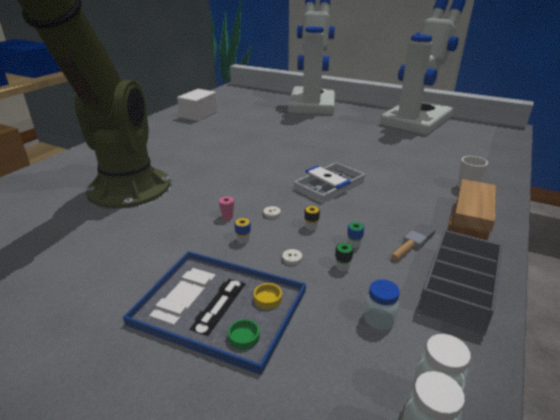

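```bash
cat > h.py <<'E'
import numpy as np, cv2
from rig import *
def ray(name,uv,state=None):
    m=camera_model(name);K=m['camera_matrix']
    d=np.linalg.inv(K)@np.array([uv[0],uv[1],1.])
    if name=='wrist':
        H=m['hand_eye'];R=state['tcp_rot'];p=state['eef_pos']
        o=R@H[:3,3]+p; d=R@H[:3,:3]@d
    else:
        R=m['R'];o=-R.T@m['t'];d=R.T@d
    return np.array(o),d/np.linalg.norm(d)
def onz(name,uv,z,state=None):
    o,d=ray(name,uv,state);return o+d*(z-o[2])/d[2]
def proj(name,X,state=None):
    m=camera_model(name);K=m['camera_matrix']
    X=np.array(X,float)
    if name=='wrist':
        H=m['hand_eye'];c=H[:3,:3].T@((state['tcp_rot'].T@(X-state['eef_pos']))-H[:3,3])
    else: c=m['R']@X+m['t']
    p=K@c;return p[:2]/p[2]
E
python3 - <<'E'
from h import *
t=cv2.imread('pics/top0.png')
for n,uv,z in [('bg',(260,135),.052),('g2',(300,132),.052),('y1',(252,188),.052),('y2',(311,242),.052),('pink',(281,284),.052),('plate',(153,212.5),.034),('ry',(374,175),.023),('rg',(419,170.5),.023),('sp',(400,207),.015),('pr',(404,242),.015)]:
    X=onz('top',uv,z);print(n,X.round(3),proj('scene',X).round(0))
a=cv2.resize(t[100:310,90:330],None,fx=3.2,fy=2.8,interpolation=cv2.INTER_CUBIC)
cv2.imwrite('pics/cropA.png',a)
b=cv2.resize(t[135:280,340:460],None,fx=4,fy=4,interpolation=cv2.INTER_CUBIC)
cv2.imwrite('pics/cropB.png',b)
s=cv2.imread('pics/scene0.png')
cv2.imwrite('pics/cropC.png',cv2.resize(s[150:280,200:390],None,fx=4,fy=4,interpolation=cv2.INTER_CUBIC))
E
```

```text
bg [0.678 0.042 0.052] [355. 225.]
g2 [ 0.684 -0.048  0.052] [344. 246.]
y1 [0.559 0.061 0.052] [311. 208.]
y2 [ 0.437 -0.067  0.052] [241. 221.]
pink [0.347 0.    0.052] [225. 199.]
plate [0.509 0.284 0.034] [327. 174.]
ry [ 0.588 -0.217  0.023] [266. 291.]
rg [ 0.597 -0.322  0.023] [241. 328.]
sp [ 0.514 -0.277  0.015] [218. 300.]
pr [ 0.434 -0.283  0.015] [182. 289.]
```

View pics/cropA.png

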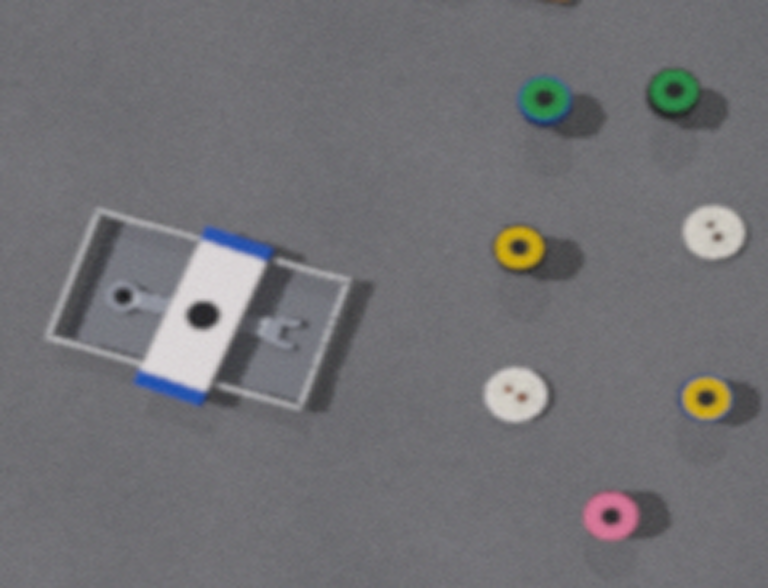

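View pics/cropB.png

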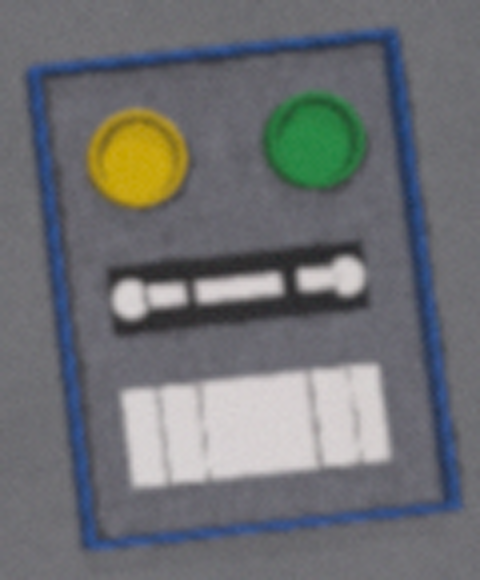

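View pics/cropC.png

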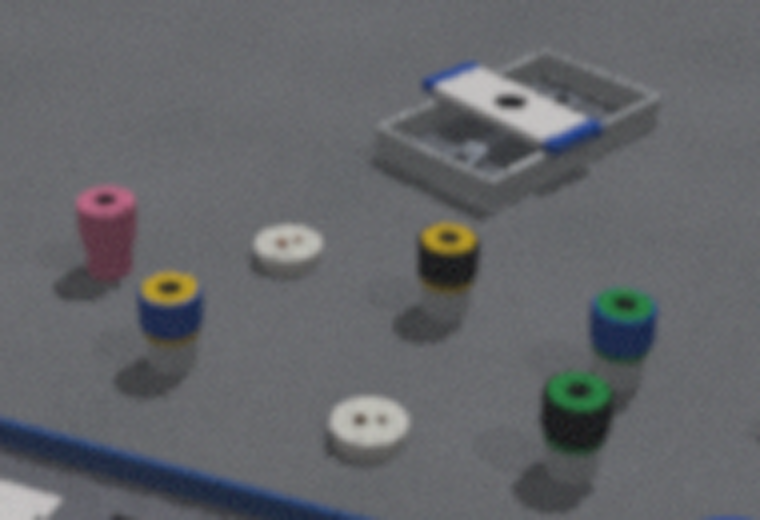

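The pixels in the top picture that could be confused are:
- **Yellow eyepieces:** blue cup at (311,242), black cup at (252,188), and the pink look-alike at (281,284).
- **Green eyepieces:** blue cup at (260,135) and black cup at (300,132).
- **White things:** plate at (153,212), white rest at (404,242), and dishes at (313,183) and (251,241).

The crops show blue cups on (311,242) and (260,135), so I choose those two. Next I measure with masks.

```bash
cat > meas.py <<'E'
from h import *
def comp(mask,near,r=60,minA=20):
    n,l,st,c=cv2.connectedComponentsWithStats(mask.astype(np.uint8),connectivity=8)
    best=None
    for i in range(1,n):
        if st[i,4]<minA: continue
        d=np.hypot(*(c[i]-np.array(near)))
        if d<r and (best is None or d<best[0]): best=(d,i)
    return (l==best[1]) if best else None
def hsv(im): 
    h=cv2.cvtColor(im,cv2.COLOR_BGR2HSV);return [h[...,i].astype(int) for i in range(3)]
def masks(im):
    h,s,v=hsv(im)
    return dict(y=(h>17)&(h<35)&(s>140)&(v>70),g=(h>50)&(h<85)&(s>130)&(v>40),b=(h>100)&(h<130)&(s>110)&(v>40),w=(s<40)&(v>170))
def hullc(m):
    pts=np.argwhere(m)[:,::-1].astype(np.int32)
    hu=cv2.convexHull(pts); (c,ax,an)=cv2.fitEllipse(hu) if len(hu)>=5 else (pts.mean(0),0,0)
    return np.array(c),ax
E
python3 - <<'E'
from meas import *
t=cv2.imread('pics/top0.png');s=cv2.imread('pics/scene0.png')
M=masks(t);S=masks(s)
def tri(a,b):
    o1,d1=ray('top',a);o2,d2=ray('scene',b)
    A=np.array([d1,-d2]).T;k=np.linalg.lstsq(A,o2-o1,rcond=None)[0]
    p,q=o1+k[0]*d1,o2+k[1]*d2
    return (p+q)/2,np.linalg.norm(p-q)
for n,col,a,b,z in [('by','y',(311,242),(241,221),.052),('bg','g',(260,135),(355,225),.052),('ry','y',(374,175),(266,291),.023),('rg','g',(419,170),(241,328),.023)]:
    ca,xa=hullc(comp(M[col],a));cb,xb=hullc(comp(S[col],b))
    X=onz('top',ca,z)
    print(n,ca.round(1),cb.round(1),np.round(xa,1),X.round(4),'scene',onz('scene',cb,z).round(4),'tri',[np.round(v,4) for v in tri(ca,cb)])
# plate: black dot & blue ends
b=M['b']; e1=comp(b,(163,187),12);e2=comp(b,(145,237),12)
for e in(e1,e2): 
    p=np.argwhere(e)[:,::-1].mean(0);print('end',p,e.sum(),onz('top',p,.032))
# rests quads
h,sa,v=hsv(t)
w=comp((v>150)&(sa<40),(404,242),20); r=cv2.minAreaRect(np.argwhere(M['w'])[:,::-1].astype(np.float32)) 
pts=np.argwhere(comp(cv2.morphologyEx(((v>150)&(sa<50)).astype(np.uint8),cv2.MORPH_CLOSE,np.ones((3,3))),(404,242),25))[:,::-1].astype(np.float32)
r=cv2.minAreaRect(pts);print('wrest',r);bx=cv2.boxPoints(r);print([onz('top',p,.015).round(4)[:2] for p in bx],onz('top',r[0],.015).round(4))
E
```

```text
by [310.4 241.7] [242.  221.3] [13.2 13.6] [ 0.4378 -0.0658  0.052 ] scene [ 0.4394 -0.0665  0.052 ] tri [array([ 0.4382, -0.0656,  0.0511]), np.float64(0.001)]
bg [259.8 134.5] [356.  225.8] [13.4 13.7] [0.6791 0.0424 0.052 ] scene [0.6814 0.0397 0.052 ] tri [array([0.6801, 0.0426, 0.0498]), np.float64(0.001)]
ry [373.9 174.4] [267.4 295.4] [23.8 24.3] [ 0.5897 -0.2171  0.023 ] scene [ 0.5976 -0.2279  0.023 ] tri [array([ 0.5917, -0.219 ,  0.0129]), np.float64(0.0012)]
rg [418.2 169.8] [243.2 333.7] [22.6 23.8] [ 0.5989 -0.3198  0.023 ] scene [ 0.6067 -0.33    0.023 ] tri [array([ 0.601 , -0.3226,  0.0126]), np.float64(0.001)]
end [164.13636364 186.32727273] 110 [0.56817198 0.25988963 0.032     ]
end [142.77570093 238.4953271 ] 107 [0.4515809  0.30724534 0.032     ]
wrest ((403.4470520019531, 241.0056915283203), (25.0352840423584, 65.44684600830078), 83.8844985961914)
[array([ 0.458 , -0.2048]), array([ 0.4715, -0.3553]), array([ 0.4144, -0.3591]), array([ 0.4011, -0.2091])] [ 0.4362 -0.282   0.015 ]
```

```bash
cat >> h.py <<'E'
def go(*tg):
    """each target (x,y,z,jaw angle deg) -> deltas"""
    s=get_state();R=s['tcp_rot'];p=s['eef_pos']
    a0=np.degrees(np.arctan2(R[1,0],R[0,0]))
    print('t',round(s['t'],2),'pos',p.round(4),'jaw',round(a0,2),'w',round(s['grip_width'],4),'F',np.round(s['contact_force'],1))
    for x,y,z,a in tg:
        d=R.T@(np.array([x,y,z])-p)*1000
        da=(a-a0+180)%360-180
        print((x,y,z,a),'-> dxyz',d.round(1),'yaw',round(-np.radians(da),4))
E
python3 -c "
from h import *
go((.5,-.15,.2,0),(.51,.284,.15,67.9))"
```

```text
t 0.1 pos [ 0.2821 -0.5572  0.2305] jaw -63.14 w 0.0854 F [-0.5  0.3 -0.2]
(0.5, -0.15, 0.2, 0) -> dxyz [-264.8 -378.4   30.9] yaw -1.102
(0.51, 0.284, 0.15, 67.9) -> dxyz [-647.4 -583.4   81.5] yaw -2.2871
```

>>> drive_tool(
  deltas=[
    {"claw":0.85,"dx":-265,"dy":-378,"dz":31,"yaw":-1.1},
    {"claw":0.85,"dx":-265,"dy":-378,"dz":31,"yaw":-1.1},
    {"claw":0.85,"dx":-265,"dy":-378,"dz":31,"yaw":-1.1},
    {"claw":0.85,"dx":-265,"dy":-378,"dz":31,"yaw":-1.1},
    {"claw":0.85,"dx":-265,"dy":-378,"dz":31,"yaw":-1.1},
    {"claw":0.85,"dx":-265,"dy":-378,"dz":31,"yaw":-1.1},
    {"claw":0.85,"dx":-265,"dy":-378,"dz":31,"yaw":-1.1},
    {"claw":0.85,"dx":-265,"dy":-378,"dz":31,"yaw":-1.1},
    {"claw":0.85,"dx":-265,"dy":-378,"dz":31,"yaw":-1.1},
    {"claw":0.85,"dx":-265,"dy":-378,"dz":31,"yaw":-1.1},
  ],
)

```text
t: 1.1
eef_pos: [0.5019, -0.144, 0.2003]
tcp_rot: [[1.0, 0.006, 0.001], [0.006, -1.0, 0.003], [0.001, -0.003, -1.0]]
contact_force: [-0.3, 0.4, 0.5]
grip_width: 0.0723
```

```bash
python3 -c "
from h import *
go((.5,-.15,.2,0),(.51,.284,.15,67.9))
print(get_state()['joint_positions'])"
```

```text
t 1.1 pos [ 0.5019 -0.144   0.2003] jaw 0.33 w 0.0723 F [-0.3  0.4  0.5]
(0.5, -0.15, 0.2, 0) -> dxyz [-2.   6.   0.2] yaw 0.0058
(0.51, 0.284, 0.15, 67.9) -> dxyz [  10.5 -427.8   51.6] yaw -1.1793
[ 0.65100721  0.4184263  -0.60042899  1.81373917  0.27374492  0.99255308
 -0.0543156 ]
```

>>> drive_tool(
  deltas=[
    {"claw":0.85,"dx":10,"dy":-434,"dz":51,"yaw":-1.185},
    {"claw":0.85,"dx":10,"dy":-434,"dz":51,"yaw":-1.185},
    {"claw":0.85,"dx":10,"dy":-434,"dz":51,"yaw":-1.185},
    {"claw":0.85,"dx":10,"dy":-434,"dz":51,"yaw":-1.185},
    {"claw":0.85,"dx":10,"dy":-434,"dz":51,"yaw":-1.185},
    {"claw":0.85,"dx":10,"dy":-434,"dz":51,"yaw":-1.185},
    {"claw":0.85,"dx":10,"dy":-434,"dz":51,"yaw":-1.185},
    {"claw":0.85,"dx":10,"dy":-434,"dz":51,"yaw":-1.185},
    {"claw":0.85,"dx":10,"dy":-434,"dz":51,"yaw":-1.185},
    {"claw":0.85,"dx":10,"dy":-434,"dz":51,"yaw":-1.185},
    {"claw":0.85,"dx":10,"dy":-434,"dz":51,"yaw":-1.185},
    {"claw":0.85,"dx":10,"dy":-434,"dz":51,"yaw":-1.185},
  ],
)

```text
t: 2.3
eef_pos: [0.5112, 0.2818, 0.1489]
tcp_rot: [[0.38, 0.925, -0.0], [0.925, -0.38, -0.002], [-0.002, 0.0, -1.0]]
contact_force: [-0.6, -0.4, 0.3]
grip_width: 0.0723
```

```bash
python3 -c "
from h import *
s=get_state();im=snapshot('wrist');cv2.imwrite('pics/w1.png',im)
print(s['eef_pos'],s['qd'].round(3) if hasattr(s['qd'],'round') else s['qd'])
import pickle;pickle.dump(s,open('pics/w1.pkl','wb'))
print(proj('wrist',(.51,.284,.034),s))
go((.51,.284,.019,67.9))"
```

```text
[0.51115158 0.28175949 0.14890411] [ 0.016 -0.009  0.     0.001 -0.002 -0.002 -0.002]
[282.44089416 202.91302303]
t 2.35 pos [0.5113 0.2816 0.1491] jaw 67.64 w 0.0725 F [-0.3  0.   1.1]
(0.51, 0.284, 0.019, 67.9) -> dxyz [  2.   -2.2 130.1] yaw -0.0045
```

View pics/w1.png

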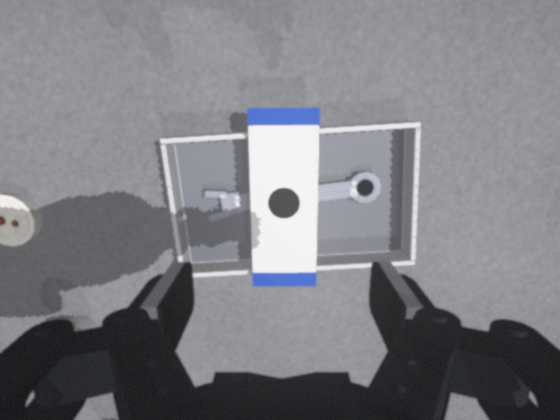

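The wrist picture shows the plate dot at (284,203). The plate's blue ends are at (283,116) and (285,280). The spanner's ring end is at (365,187) and its open end near (228,199).

Run:
```python
from meas import *
import pickle
s=pickle.load(open('pics/w1.pkl','rb'));im=cv2.imread('pics/w1.png')
h,sa,v=hsv(im)
b=(h>105)&(h<130)&(sa>120)&(v>80)
ps=[]
for n in [(283,116),(285,280)]:
    p=np.argwhere(comp(b,n,20))[:,::-1].mean(0);X=onz('wrist',p,.034,s);ps.append(X);print(p,X.round(4))
d=ps[0]-ps[1];print('mid',(ps[0]+ps[1])/2,np.linalg.norm(d),np.degrees(np.arctan2(d[1],d[0])))
k=comp((v<70),(284,203),8);p=np.argwhere(k)[:,::-1].mean(0);print('dot',p,onz('wrist',p,.034,s))
w=comp((v>190)&(sa<40),(284,180),40);
# plate long edges from white mask rows
ys=range(130,265,5);L=[];Rr=[]
for y in ys:
    r=np.where((v[y,235:335]>185)&(sa[y,235:335]<40))[0]+235
    L.append(r.min());Rr.append(r.max())
pl=np.polyfit(ys,L,1);pr=np.polyfit(ys,Rr,1);print(pl,pr)
for f in (pl,pr):
    A=onz('wrist',(np.polyval(f,135),135),.034,s);B=onz('wrist',(np.polyval(f,260),260),.034,s);print((A-B)[:2],np.degrees(np.arctan2(*(A-B)[[1,0]])),((A+B)/2).round(4))
cv2.imwrite('pics/w1c.png',cv2.resize(im[120:280,155:425],None,fx=2.9,fy=2.9,interpolation=cv2.INTER_CUBIC))
```

```text
[283.42459605 115.69120287] [0.4524 0.3084 0.034 ]
[283.65503356 279.45100671] [0.568  0.2612 0.034 ]
mid [0.51021265 0.28479877 0.034     ] 0.12480362397957272 157.7997136706967<stdin>:10: RuntimeWarning: Mean of empty slice.
Traceback (most recent call last):
  File "h.py", line 13, in onz
    o,d=ray(name,uv,state);return o+d*(z-o[2])/d[2]
        ~~~^^^^^^^^^^^^^^^
  File "h.py", line 5, in ray
    d=np.linalg.inv(K)@np.array([uv[0],uv[1],1.])
                                 ~~^^^
IndexError: index 0 is out of bounds for axis 0 with size 0
```

>>> drive_tool(
  deltas=[
    {"claw":0.8,"dx":1,"dy":-1,"dz":50,"yaw":-0.002},
    {"claw":0.8,"dx":1,"dy":-1,"dz":90,"yaw":-0.002},
    {"claw":0.8,"dx":1,"dy":-1,"dz":90,"yaw":-0.002},
    {"claw":0.8,"dx":1,"dy":-1,"dz":90,"yaw":-0.002},
  ],
)

```text
t: 2.75
eef_pos: [0.5105, 0.284, 0.0599]
tcp_rot: [[0.377, 0.926, -0.001], [0.926, -0.377, -0.001], [-0.001, -0.0, -1.0]]
contact_force: [0.4, 0.7, 0.5]
grip_width: 0.0684
```

Run:
```python
from h import *
go((.5102,.2848,.019,67.8))
s=get_state();im=snapshot('wrist');cv2.imwrite('pics/w2.png',im)
print(proj('wrist',(.5102,.2848,.034),s))
```

```text
t 2.75 pos [0.5105 0.284  0.0599] jaw 67.82 w 0.0684 F [0.4 0.7 0.5]
(0.5102, 0.2848, 0.019, 67.8) -> dxyz [ 0.7 -0.6 40.9] yaw 0.0004
[280.75788091 249.91633454]
```

View pics/w2.png

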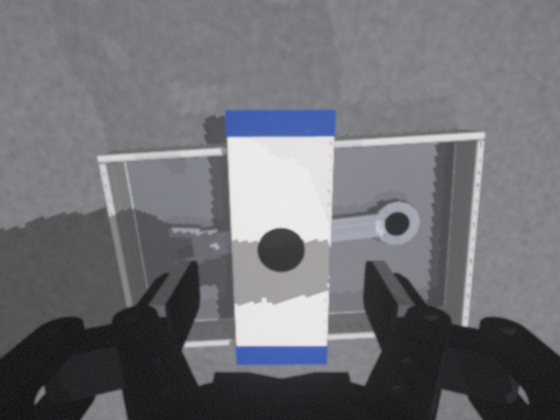

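The dot at (281,250) lies exactly where I predicted it. I descend, with the tips staying above the spanner, and close.

>>> drive_tool(
  deltas=[
    {"claw":0.8,"dx":0,"dy":-1,"dz":25},
    {"claw":0.8,"dx":0,"dy":-1,"dz":41},
    {"claw":0.8,"dx":0,"dy":-1,"dz":41},
    {"claw":0.8,"dx":0,"dy":-1,"dz":41},
    {"claw":0.4,"dx":0,"dy":-1,"dz":41},
    {"claw":0.4,"dx":0,"dy":-1,"dz":41},
    {"claw":0.4,"dx":0,"dy":-1,"dz":41},
    {"claw":0.4,"dx":0,"dy":-1,"dz":41},
    {"claw":0.4,"dx":0,"dy":-1,"dz":41},
    {"claw":0.4,"dx":0,"dy":-1,"dz":41},
  ],
  squeeze=40,
)

```text
invalid input at $.deltas[0]: expected keys claw, dx, dy, dz, yaw
```

Run:
```python
from h import *
go((.5102,.2848,.15,67.8))
s=get_state();im=snapshot('wrist');cv2.imwrite('pics/w3.png',im)
```

```text
t 2.8 pos [0.5111 0.2849 0.0611] jaw 67.83 w 0.0684 F [-0.2  0.2  0.2]
(0.5102, 0.2848, 0.15, 67.8) -> dxyz [ -0.3  -0.7 -89. ] yaw 0.0005
```

View pics/w3.png

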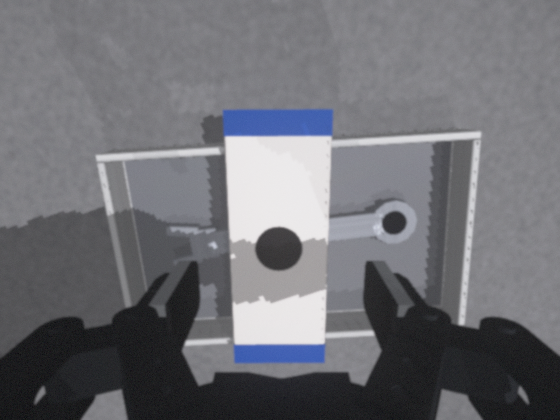

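The call was refused because the yaw key was missing, so I resend it with all the keys.

>>> drive_tool(
  deltas=[
    {"claw":0.8,"dx":0,"dy":-1,"dz":25,"yaw":0},
    {"claw":0.8,"dx":0,"dy":-1,"dz":41,"yaw":0},
    {"claw":0.8,"dx":0,"dy":-1,"dz":41,"yaw":0},
    {"claw":0.8,"dx":0,"dy":-1,"dz":41,"yaw":0},
    {"claw":0.4,"dx":0,"dy":-1,"dz":41,"yaw":0},
    {"claw":0.4,"dx":0,"dy":-1,"dz":41,"yaw":0},
    {"claw":0.4,"dx":0,"dy":-1,"dz":41,"yaw":0},
    {"claw":0.4,"dx":0,"dy":-1,"dz":41,"yaw":0},
    {"claw":0.4,"dx":0,"dy":-1,"dz":41,"yaw":0},
    {"claw":0.4,"dx":0,"dy":-1,"dz":41,"yaw":0},
  ],
  squeeze=40,
)

```text
t: 3.85
eef_pos: [0.5097, 0.2857, 0.0196]
tcp_rot: [[0.376, 0.926, 0.002], [0.926, -0.376, 0.001], [0.001, 0.001, -1.0]]
contact_force: [-1.7, -0.9, 5.7]
grip_width: 0.0489
```

Run:
```python
from h import *
go((.5102,.2848,.15,67.8))
s=get_state();im=snapshot('wrist');cv2.imwrite('pics/w4.png',im)
```

```text
t 3.85 pos [0.5097 0.2857 0.0196] jaw 67.89 w 0.0489 F [-1.7 -0.9  5.7]
(0.5102, 0.2848, 0.15, 67.8) -> dxyz [  -0.5    0.9 -130.4] yaw 0.0016
```

View pics/w4.png

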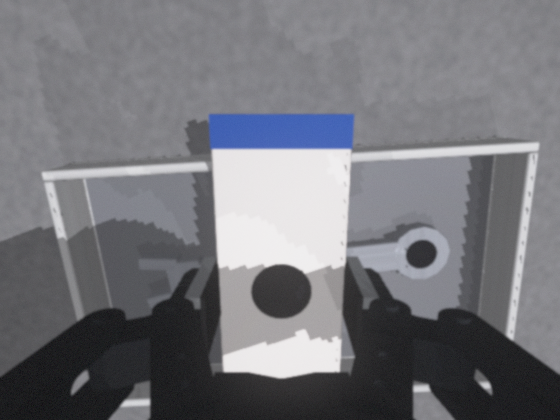

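Gripped at 49 mm, with the dot between the fingers. I lift.

>>> drive_tool(
  deltas=[
    {"claw":0.4,"dx":0,"dy":0,"dz":-15,"yaw":0},
    {"claw":0.4,"dx":0,"dy":0,"dz":-40,"yaw":0},
    {"claw":0.4,"dx":0,"dy":0,"dz":-80,"yaw":0},
    {"claw":0.4,"dx":0,"dy":0,"dz":-115,"yaw":0},
    {"claw":0.4,"dx":0,"dy":0,"dz":-130,"yaw":0},
    {"claw":0.4,"dx":0,"dy":0,"dz":-130,"yaw":0},
  ],
)

```text
t: 4.5
eef_pos: [0.5101, 0.2861, 0.151]
tcp_rot: [[0.377, 0.926, 0.004], [0.926, -0.377, 0.002], [0.003, 0.003, -1.0]]
contact_force: [0.8, -0.8, -1.7]
grip_width: 0.0486
```

Run:
```python
from h import *
s=get_state();im=snapshot('wrist');cv2.imwrite('pics/w5.png',im)
import pickle;pickle.dump(s,open('pics/w5.pkl','wb'))
go((.5,0,.15,35),(.436,-.2822,.15,5.0))
```

```text
t 4.55 pos [0.5095 0.2852 0.1489] jaw 67.87 w 0.0489 F [ 1.3  0.5 -2.4]
(0.5, 0, 0.15, 35) -> dxyz [-267.8   98.6   -1.2] yaw 0.5738
(0.436, -0.2822, 0.15, 5.0) -> dxyz [-553.3  145.6   -1.4] yaw 1.0974
```

View pics/w5.png

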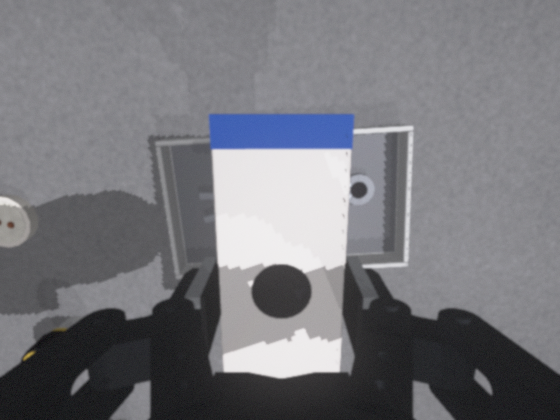

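>>> drive_tool(
  deltas=[
    {"claw":0.4,"dx":-30,"dy":8,"dz":-1,"yaw":0.07},
    {"claw":0.4,"dx":-75,"dy":20,"dz":-1,"yaw":0.18},
    {"claw":0.4,"dx":-125,"dy":33,"dz":-1,"yaw":0.28},
    {"claw":0.4,"dx":-175,"dy":46,"dz":-1,"yaw":0.38},
    {"claw":0.4,"dx":-225,"dy":59,"dz":-1,"yaw":0.48},
    {"claw":0.4,"dx":-275,"dy":72,"dz":-1,"yaw":0.58},
    {"claw":0.4,"dx":-325,"dy":85,"dz":-1,"yaw":0.68},
    {"claw":0.4,"dx":-375,"dy":98,"dz":-1,"yaw":0.78},
    {"claw":0.4,"dx":-420,"dy":111,"dz":-1,"yaw":0.88},
    {"claw":0.4,"dx":-465,"dy":123,"dz":-1,"yaw":0.98},
    {"claw":0.4,"dx":-510,"dy":134,"dz":-1,"yaw":1.06},
    {"claw":0.4,"dx":-540,"dy":142,"dz":-1,"yaw":1.097},
  ],
)

```text
t: 5.75
eef_pos: [0.4348, -0.2725, 0.1472]
tcp_rot: [[0.997, 0.081, -0.004], [0.081, -0.997, 0.0], [-0.004, -0.001, -1.0]]
contact_force: [0.7, 0.3, -1.4]
grip_width: 0.049
```

>>> drive_tool(
  deltas=[
    {"claw":0.4,"dx":-13,"dy":-8,"dz":0,"yaw":0},
    {"claw":0.4,"dx":-13,"dy":-8,"dz":0,"yaw":0},
    {"claw":0.4,"dx":-13,"dy":-8,"dz":0,"yaw":0},
  ],
)

```text
t: 6.05
eef_pos: [0.4236, -0.261, 0.1483]
tcp_rot: [[0.996, 0.089, -0.001], [0.089, -0.996, 0.001], [-0.001, -0.001, -1.0]]
contact_force: [-0.3, -0.7, -1.0]
grip_width: 0.0486
```

Run:
```python
from h import *
s=get_state();im=snapshot('wrist');cv2.imwrite('pics/w6.png',im)
import pickle;pickle.dump(s,open('pics/w6.pkl','wb'))
t=snapshot('top');cv2.imwrite('pics/t6.png',t)
go((.436,-.2822,.15,5.0))
```

```text
t 6.15 pos [ 0.4245 -0.2608  0.1489] jaw 5.15 w 0.0488 F [-0.2  0.3 -0.2]
(0.436, -0.2822, 0.15, 5.0) -> dxyz [ 9.5 22.3 -1.1] yaw 0.0026
```

View pics/w6.png

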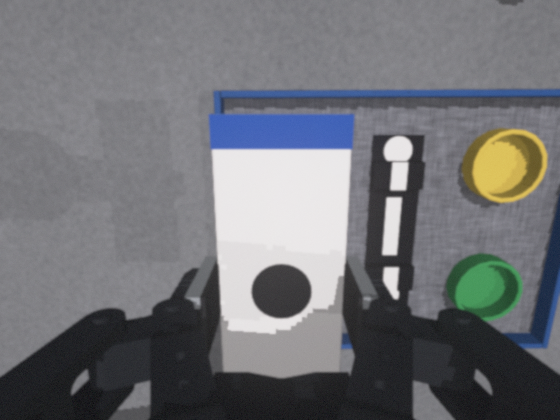

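The wrist picture shows the plate held level, dot at (281,291). Beyond it are the black rest at about (395,215), the yellow ring at (508,165) and the green ring at (485,287). I measure the caddy from here and check it against the top view.

Run:
```python
from meas import *
import pickle
s=pickle.load(open('pics/w6.pkl','rb'));im=cv2.imread('pics/w6.png')
# dot in tool frame; plate top z_tool ~ -.0144
k=cv2.cvtColor(im,cv2.COLOR_BGR2GRAY)
m=comp(k<60,(281,291),12,200)
c,ax=hullc(m);print('dot',c,ax)
z=s['eef_pos'][2]+.0144
X=onz('wrist',c,z,s);print('dot tool',(s['tcp_rot'].T@(X-s['eef_pos'])).round(4))
# rim: outer ellipse of ring top: use top view symmetrical fits
h,sa,v=hsv(im)
# black rest edges at rows
for y in (150,170,200,230,250):
    r=np.where((k[y,360:440]<45))[0]+360
    print(y,r.min(),r.max(),[onz('wrist',(a,y),.007,s).round(4)[:2] for a in (r.min(),r.max())],[onz('wrist',(a,y),.015,s).round(4)[:2] for a in (r.min(),r.max())])
t=cv2.imread('pics/top0.png');g=cv2.cvtColor(t,cv2.COLOR_BGR2GRAY)
roi=np.zeros_like(g);roi[190:228,360:440]=1
h2,s2,v2=hsv(t)
mm=cv2.morphologyEx((((v2<48)|(v2>120))&(roi>0)).astype(np.uint8),cv2.MORPH_OPEN,np.ones((3,3)))
mm=comp(mm,(400,207),15,200)
r=cv2.minAreaRect(np.argwhere(mm)[:,::-1].astype(np.float32));print('srest',r,onz('top',r[0],.013).round(4))
print([onz('top',p,.013).round(4)[:2] for p in cv2.boxPoints(r)])
```

```text
dot [282.1998291  297.46844482] (34.7077522277832, 53.433128356933594)
dot tool [ 0.0007  0.0027 -0.0144]Traceback (most recent call last):
  File "<stdin>", line 15, in <module>
    return umr_minimum(a, axis, None, out, keepdims, initial, where)
ValueError: zero-size array to reduction operation minimum which has no identity
```

Run:
```python
from meas import *
import pickle
s=pickle.load(open('pics/w6.pkl','rb'));im=cv2.imread('pics/w6.png')
k=cv2.cvtColor(im,cv2.COLOR_BGR2GRAY)
m=comp(k<100,(281,291),12,200)
c,ax=hullc(m);print('dot',c,ax)
z=s['eef_pos'][2]+.0144
X=onz('wrist',c,z,s);print('dot tool',(s['tcp_rot'].T@(X-s['eef_pos'])).round(4))
print(k[200,360:440])
t=cv2.imread('pics/top0.png');h2,s2,v2=hsv(t)
print(v2[200:214,384]); print(v2[207,355:450])
```

```text
dot [281.06509399 290.9206543 ] (52.27386474609375, 57.868587493896484)
dot tool [ 0.0002 -0.0002 -0.0144]
[127 127 130 129 123 125 124 119 103  77  60  58  55  57  54  55  56  60
  56  55  57  54  55  54  64 109 171 217 228 228 229 230 230 229 229 231
 229 230 230 226 214 168 107  60  52  50  49  51  51  50  52  46  50  51
  47  51  49  68  94 115 126 125 127 125 127 129 128 123 124 125 124 131
 129 128 124 124 123 122 123 125]
[ 62  50  45  47  61 116 172 204 210 205 179 124  72  51]
[125 111  89  92 107 112 117 115 110 105 103  90  92 130 181 206 213 215
 214 204 179 161 184 201 205 205 207 208 206 204 184 134  89 118 172 206
 211 215 213 211 214 214 214 214 214 215 213 211 207 205 206 205 204 199
 185 148  83  52  59  98 136 152 152 153 141 132 121 113 121 156 193 200
 198 184 155 115  82  95 108 111 109 109 107 110 114 114 112 106  95  87
  92 110 120 112 116]
```

Run:
```python
from meas import *
import pickle
s=pickle.load(open('pics/w6.pkl','rb'));im=cv2.imread('pics/w6.png')
k=cv2.GaussianBlur(cv2.cvtColor(im,cv2.COLOR_BGR2GRAY),(3,3),0).astype(int)
ax=np.array([.0874,-.9962]);pe=np.array([.9962,.0874])
for y in (195,205,215,225,235):
    r=np.where(k[y,362:435]<90)[0]+362
    # mid section between blocks: base top z=.007 
    A,B=[onz('wrist',(a,y),.007,s)[:2] for a in (r.min()-.5,r.max()+.5)];M=(A+B)/2
    print(y,r.min(),r.max(),np.linalg.norm(A-B).round(4),'perp coord',(M@pe).round(4))
t=cv2.imread('pics/top0.png')
T=cv2.cvtColor(t,cv2.COLOR_BGR2GRAY);h2,s2,v2=hsv(t)
# top: black rest mask by dark, in the caddy interior
roi=np.zeros(T.shape,bool);roi[192:224,362:437]=1
d=((v2<75)|(v2>125))&roi
d=comp(cv2.morphologyEx(d.astype(np.uint8),cv2.MORPH_OPEN,np.ones((2,2))),(400,207),20,300)
r=cv2.minAreaRect(np.argwhere(d)[:,::-1].astype(np.float32));c=onz('top',r[0],.013);print('srest',np.round(r[0],1),np.round(r[1],1),c.round(4),(c[:2]@pe).round(4),(c[:2]@ax).round(4))
for n,P in [('wrest',(.4362,-.282)),('rings',(.5943,-.2685)),('y',(.5897,-.2171)),('g',(.5989,-.3198))]:
    P=np.array(P);print(n,(P@pe).round(4),(P@ax).round(4))
# caddy outline from blue in top
M=masks(t)['b'];M[:, :340]=0;M[:130]=0
p=np.argwhere(M)[:,::-1].astype(np.float32);rr=cv2.minAreaRect(p);c=onz('top',rr[0],.022);print('caddy',rr,c.round(4),(c[:2]@pe).round(4),(c[:2]@ax).round(4))
bx=[onz('top',q,.022)[:2] for q in cv2.boxPoints(rr)];print([np.linalg.norm(bx[i]-bx[i-1]).round(4) for i in range(4)],np.degrees(np.arctan2(*(bx[1]-bx[0])[::-1])),np.degrees(np.arctan2(*(bx[2]-bx[1])[::-1])))
```

```text
195 369 418 0.0406 perp coord 0.4904
205 368 417 0.0409 perp coord 0.4903
215 368 416 0.0404 perp coord 0.4906
225 367 415 0.0407 perp coord 0.4905
235 367 414 0.0402 perp coord 0.4908
srest [400.2 207.5] [17.1 64.2] [ 0.5134 -0.2778  0.013 ] 0.4872 0.3216
wrest 0.4099 0.3191
rings 0.5686 0.3194
y 0.5685 0.2678
g 0.5687 0.3709
caddy ((400.58673095703125, 206.6113739013672), (122.45861053466797, 94.32557678222656), 83.04703521728516) [ 0.5147 -0.2763  0.022 ] 0.4886 0.3203
[np.float64(0.2797), np.float64(0.2193), np.float64(0.2812), np.float64(0.2152)] -83.77402847892758 -175.47379310320116
```

>>> drive_tool(
  deltas=[
    {"claw":0.4,"dx":9.5,"dy":22.5,"dz":0,"yaw":0},
    {"claw":0.4,"dx":9.5,"dy":22.5,"dz":40,"yaw":0},
    {"claw":0.4,"dx":9.5,"dy":22.5,"dz":80,"yaw":0},
    {"claw":0.4,"dx":9.5,"dy":22.5,"dz":105,"yaw":0},
    {"claw":0.4,"dx":9.5,"dy":22.5,"dz":105,"yaw":0},
    {"claw":0.4,"dx":9.5,"dy":22.5,"dz":105,"yaw":0},
  ],
)

```text
t: 6.75
eef_pos: [0.4362, -0.2825, 0.0445]
tcp_rot: [[0.996, 0.09, -0.0], [0.09, -0.996, 0.001], [-0.0, -0.001, -1.0]]
contact_force: [-0.3, 0.4, -1.1]
grip_width: 0.0487
```

Run:
```python
from h import *
s=get_state();im=snapshot('wrist');cv2.imwrite('pics/w7.png',im)
import pickle;pickle.dump(s,open('pics/w7.pkl','wb'))
print(s['eef_pos'])
im=snapshot('scene');cv2.imwrite('pics/s7.png',cv2.resize(im[200:400,60:360],None,fx=2.6,fy=2.6))
go((.4363,-.2825,.0095,5.1))
```

```text
[ 0.43616878 -0.28253114  0.04454648]
t 6.85 pos [ 0.4367 -0.2833  0.0457] jaw 5.08 w 0.0489 F [-0.2  0.4 -0.4]
(0.4363, -0.2825, 0.0095, 5.1) -> dxyz [-0.4 -0.9 36.2] yaw -0.0003
```

View pics/w7.png

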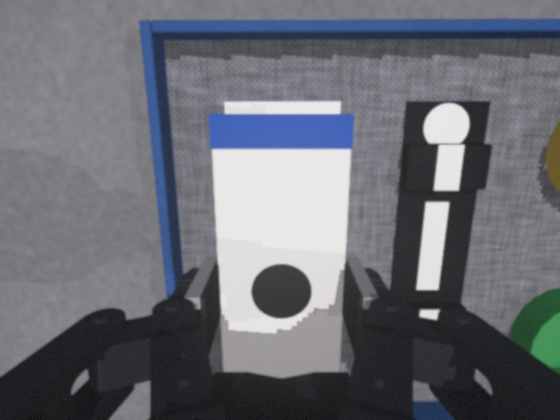

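View pics/s7.png

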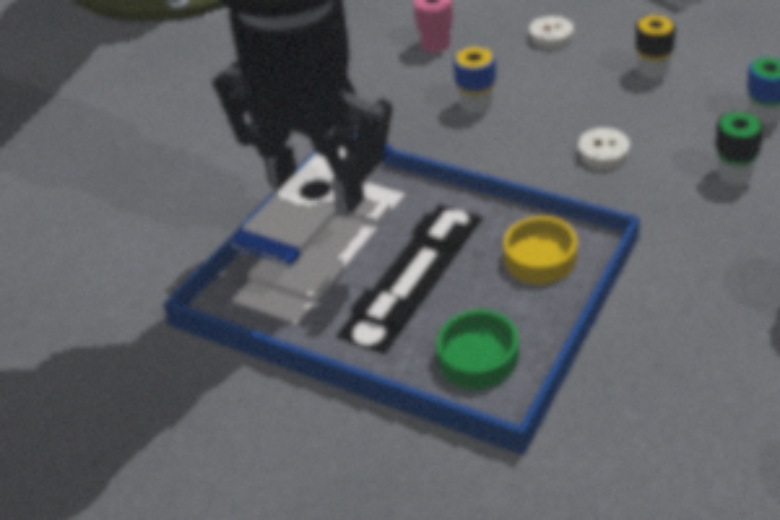

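Run:
```python
from h import *
import pickle
s=pickle.load(open('pics/w7.pkl','rb'));im=cv2.imread('pics/w7.png');k=cv2.GaussianBlur(cv2.cvtColor(im,cv2.COLOR_BGR2GRAY),(3,3),0).astype(int)
ax=np.array([.0889,-.9960]);pe=np.array([.9960,.0889])
y=108;r=np.where(k[y,200:360]>190)[0]+200;print(r.min(),r.max())
A,B=[onz('wrist',(a,y),.007,s)[:2] for a in(r.min()-.5,r.max()+.5)];print('width',np.linalg.norm(A-B),'perp',(A+B)@pe/2)
c=k[60:112,282];print(c[30:]);e=60+np.argmax(c>170)
P=onz('wrist',(282,e-.5),.007,s)[:2];print('end row',e,'end ax',P@ax,'centre ax',P@ax+.075)
c=k[60:112,412];print(c[30:]);e=60+np.argmax(c<80);P=onz('wrist',(412,e-.5),.007,s)[:2];print('sp end',e,P@ax+.075)
for y in (210,225,240,255,270,280):
    r=np.where(k[y,380:500]<85)[0]+380;A,B=[onz('wrist',(a,y),.007,s)[:2] for a in(r.min()-.5,r.max()+.5)];print(np.linalg.norm(A-B).round(4),'perp',((A+B)@pe/2).round(4))
print('cur',s['eef_pos'][:2]@pe,s['eef_pos'][:2]@ax)
P=pe*.41+ax*.3195;print(P@np.array([.9962,.0874]))
```

```text
225 339
width 0.055518737993813225 perp 0.4099928519338023
[131 131 130 129 127 124 123 123 124 129 149 183 215 229 231 231 231 231
 232 232 232 231]
end row 101 end ax 0.24663753633792343 centre ax 0.3216375363379234
[135 133 131 130 132 132 131 128 126 121 109  86  64  51  49  48  47  47
  47  47  47  48]
sp end 102 0.32211307510742604
0.0401 perp 0.4898
0.0401 perp 0.4899
0.0406 perp 0.4898
0.0405 perp 0.49
0.041 perp 0.4899
0.0463 perp 0.4869
cur 0.4093070829990861 0.3201764208785271
0.41047688831
```

Estimates of the rest's centre agree to about 1 mm, and the tool is over it. I lower the plate.

>>> drive_tool(
  deltas=[
    {"claw":0.4,"dx":0,"dy":0,"dz":15,"yaw":0},
    {"claw":0.4,"dx":0,"dy":0,"dz":28,"yaw":0},
    {"claw":0.4,"dx":0,"dy":0,"dz":34,"yaw":0},
    {"claw":0.4,"dx":0,"dy":0,"dz":35,"yaw":0},
    {"claw":0.4,"dx":0,"dy":0,"dz":35,"yaw":0},
  ],
)

```text
t: 7.35
eef_pos: [0.4356, -0.2832, 0.0095]
tcp_rot: [[0.996, 0.088, 0.0], [0.088, -0.996, -0.0], [0.0, 0.0, -1.0]]
contact_force: [1.1, -0.5, -1.6]
grip_width: 0.0487
```

Run:
```python
from h import *
im=snapshot('scene');cv2.imwrite('pics/s8.png',cv2.resize(im[200:360,80:320],None,fx=3.2,fy=3.2))
go((.4363,-.2825,.0095,5.1))
```

```text
t 7.4 pos [ 0.4356 -0.2832  0.0096] jaw 5.05 w 0.0484 F [-0.5 -0.2 -1.1]
(0.4363, -0.2825, 0.0095, 5.1) -> dxyz [ 0.7 -0.7  0.1] yaw -0.0009
```

View pics/s8.png

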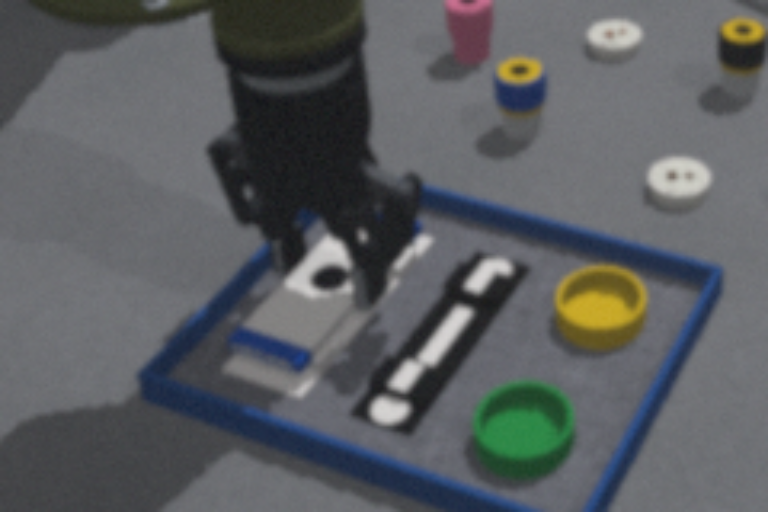

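Still carrying the plate's weight. I lower 1 mm more at a time, watching the force, then release with a small opening.

>>> drive_tool(
  deltas=[
    {"claw":0.4,"dx":0.3,"dy":-0.3,"dz":1,"yaw":0},
    {"claw":0.4,"dx":0.3,"dy":-0.3,"dz":1.5,"yaw":0},
    {"claw":0.4,"dx":0.3,"dy":-0.3,"dz":1.5,"yaw":0},
  ],
)

```text
t: 7.7
eef_pos: [0.436, -0.2831, 0.0086]
tcp_rot: [[0.996, 0.088, 0.001], [0.088, -0.996, -0.001], [0.001, 0.001, -1.0]]
contact_force: [-0.7, 0.6, 6.7]
grip_width: 0.0488
```

>>> drive_tool(
  deltas=[
    {"claw":0.63,"dx":0,"dy":0,"dz":0,"yaw":0},
    {"claw":0.66,"dx":0,"dy":0,"dz":0,"yaw":0},
    {"claw":0.7,"dx":0,"dy":0,"dz":0,"yaw":0},
    {"claw":0.7,"dx":0,"dy":0,"dz":0,"yaw":0},
    {"claw":0.7,"dx":0,"dy":0,"dz":-15,"yaw":0},
    {"claw":0.7,"dx":0,"dy":0,"dz":-50,"yaw":0},
    {"claw":0.7,"dx":0,"dy":0,"dz":-100,"yaw":0},
    {"claw":0.7,"dx":0,"dy":0,"dz":-140,"yaw":0},
    {"claw":0.7,"dx":0,"dy":0,"dz":-140,"yaw":0},
  ],
)

```text
t: 8.6
eef_pos: [0.4385, -0.2838, 0.1528]
tcp_rot: [[0.996, 0.088, 0.007], [0.088, -0.996, -0.005], [0.007, 0.005, -1.0]]
contact_force: [1.0, 0.3, 0.5]
grip_width: 0.06
```

Run:
```python
from h import *
s=get_state();im=snapshot('wrist');cv2.imwrite('pics/w9.png',im)
import pickle;pickle.dump(s,open('pics/w9.pkl','wb'))
go((.5,0,.15,-10),(.51,.285,.15,-22))
```

```text
t 8.65 pos [ 0.437  -0.2837  0.1504] jaw 5.02 w 0.0598 F [-0.4 -1.1 -0.4]
(0.5, 0, 0.15, -10) -> dxyz [  87.5 -277.1   -0.3] yaw 0.2621
(0.51, 0.285, 0.15, -22) -> dxyz [ 122.4 -560.1   -1.1] yaw 0.4715
```

View pics/w9.png

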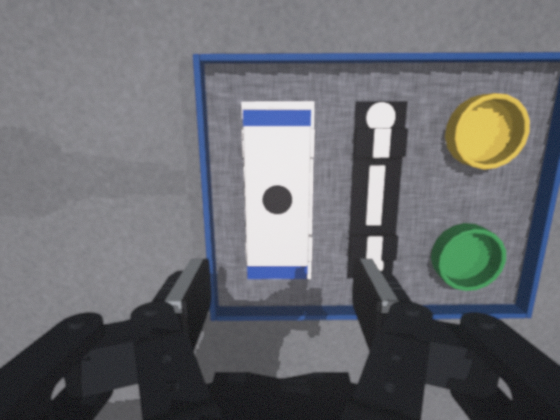

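The plate lies on the white rest: dot at (277,199), blue ends at (278,117) and (277,272). The rest shows at the right edge (313) and the top (102). I check the centring numerically.

```bash
cat > chk.py <<'E'
from meas import *
ax=np.array([.0889,-.9960]);pe=np.array([.9960,.0889])
E
python3 - <<'E'
from chk import *
import pickle
s=pickle.load(open('pics/w9.pkl','rb'));im=cv2.imread('pics/w9.png');k=cv2.cvtColor(im,cv2.COLOR_BGR2GRAY)
h,sa,v=hsv(im);b=(h>105)&(h<130)&(sa>120)&(v>80)
ps=[onz('wrist',np.argwhere(comp(b,n,12))[:,::-1].mean(0),.023,s)[:2] for n in [(278,117),(277,272)]]
m=(ps[0]+ps[1])/2;d=ps[0]-ps[1];print('plate ctr perp,ax',m@pe,m@ax,np.linalg.norm(d),np.degrees(np.arctan2(-d[0],d[1])))
dc,_=hullc(comp(k<90,(277,199),8));D=onz('wrist',dc,.023,s)[:2];print('dot',D@pe,D@ax)
# rest base corners: top edge
kk=cv2.GaussianBlur(k,(3,3),0).astype(int)
y=106;r=np.where(kk[y,225:330]>190)[0]+225;A,B=[onz('wrist',(a,y),.007,s)[:2] for a in(r.min()-.5,r.max()+.5)];print('rest w',np.linalg.norm(A-B),'perp',(A+B)@pe/2)
c=kk[85:112,280];e=85+np.argmax(c>175);P=onz('wrist',(280,e-.5),.007,s)[:2]
c2=kk[265:295,300];print(c2);e2=265+np.where(c2>165)[0].max();Q=onz('wrist',(300,e2+.5),.007,s)[:2]
print('ends',e,e2,P@ax,Q@ax,(P@ax+Q@ax)/2,Q@ax-P@ax)
cv2.imwrite('pics/w9c.png',cv2.resize(im[90:300,195:420],None,fx=2.8,fy=2.8,interpolation=cv2.INTER_CUBIC))
# spanner rest
e=85+np.argmax(kk[85:115,360]<90);P=onz('wrist',(360,e-.5),.007,s)[:2];print('sp end',P@ax+.075)
for y in (175,190,205,220):
    r=np.where(kk[y,330:430]<85)[0]+330;A,B=[onz('wrist',(a,y),.007,s)[:2] for a in(r.min()-.5,r.max()+.5)];print(np.linalg.norm(A-B).round(4),'perp',((A+B)@pe/2).round(4))
for col,n in (('y',(487,131)),('g',(468,257))):
    c,a=hullc(comp(masks(im)[col],n,30));X=onz('wrist',c,.016,s);print(col,c,a,X.round(4),X[:2]@pe,X[:2]@ax)
E
```

```text
plate ctr perp,ax 0.40871146575006645 0.32074332756062257 0.12429133728502581 4.5704052801035076
dot 0.409312849807686 0.32050782186185656
rest w 0.055499705129844756 perp 0.4100862034817047
[193 146 104  83  76  74  74  75  75  74  73  74  76  81  87  90  91  92
  92  91  90  90  89  87  86  87  87  87  87  87]
ends 101 265 0.24637301305464754 0.3843040474325551 0.3153385302436013 0.13793103437790755
sp end 0.32148313741790135
0.0399 perp 0.49
0.0404 perp 0.49
0.0392 perp 0.4901
0.0397 perp 0.4902
y [487.80212402 130.44839478] (71.26853942871094, 83.53881072998047) [ 0.5922 -0.2169  0.016 ] 0.5705679022603064 0.26868997877775813
g [464.04129028 256.89620972] (44.858253479003906, 55.15525817871094) [ 0.5978 -0.3211  0.016 ] 0.5668400045167062 0.3729739000414453
```

View pics/w9c.png

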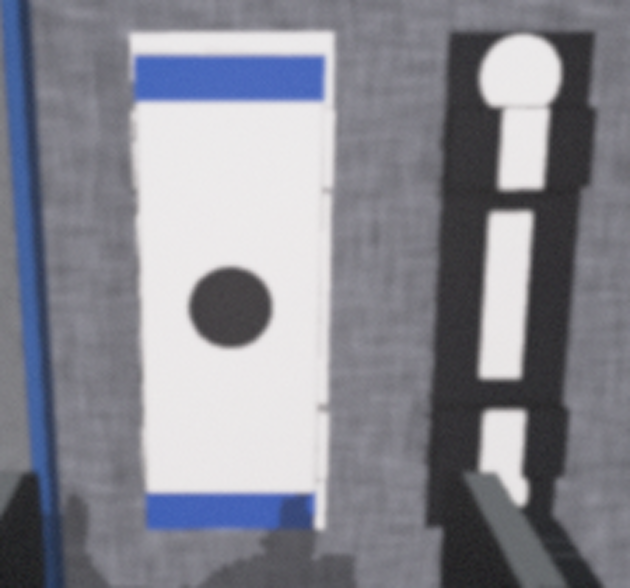

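The plate is within about 1 mm and 0.5° of its rest. Next is the spanner.

>>> drive_tool(
  deltas=[
    {"claw":0.7,"dx":122,"dy":-560,"dz":0,"yaw":0.47},
    {"claw":0.7,"dx":122,"dy":-560,"dz":0,"yaw":0.47},
    {"claw":0.7,"dx":122,"dy":-560,"dz":0,"yaw":0.47},
    {"claw":0.7,"dx":122,"dy":-560,"dz":0,"yaw":0.47},
    {"claw":0.7,"dx":122,"dy":-560,"dz":0,"yaw":0.47},
    {"claw":0.7,"dx":122,"dy":-560,"dz":0,"yaw":0.47},
    {"claw":0.7,"dx":122,"dy":-560,"dz":0,"yaw":0.47},
    {"claw":0.7,"dx":122,"dy":-560,"dz":0,"yaw":0.47},
    {"claw":0.7,"dx":122,"dy":-560,"dz":0,"yaw":0.47},
    {"claw":0.7,"dx":122,"dy":-560,"dz":0,"yaw":0.47},
    {"claw":0.6,"dx":122,"dy":-560,"dz":0,"yaw":0.47},
    {"claw":0.5,"dx":122,"dy":-560,"dz":0,"yaw":0.47},
  ],
)

```text
t: 9.85
eef_pos: [0.5066, 0.2907, 0.1465]
tcp_rot: [[0.93, -0.369, -0.002], [-0.369, -0.93, 0.002], [-0.002, -0.001, -1.0]]
contact_force: [0.8, 0.7, -0.2]
grip_width: 0.0428
```

>>> drive_tool(
  deltas=[
    {"claw":0.42,"dx":0,"dy":0,"dz":0,"yaw":0},
    {"claw":0.42,"dx":0,"dy":0,"dz":0,"yaw":0},
  ],
)

```text
t: 10.05
eef_pos: [0.5071, 0.2854, 0.1463]
tcp_rot: [[0.928, -0.371, -0.002], [-0.371, -0.928, -0.002], [-0.001, 0.002, -1.0]]
contact_force: [-0.4, -1.0, 0.3]
grip_width: 0.036
```

Run:
```python
from h import *
s=get_state();im=snapshot('wrist');cv2.imwrite('pics/w10.png',im)
import pickle;pickle.dump(s,open('pics/w10.pkl','wb'))
go((.51,.285,.15,-22))
```

```text
t 10.1 pos [0.5075 0.2842 0.1465] jaw -21.91 w 0.0357 F [-1.1 -0.7 -0.3]
(0.51, 0.285, 0.15, -22) -> dxyz [ 2.  -1.6 -3.5] yaw 0.0016
```

View pics/w10.png

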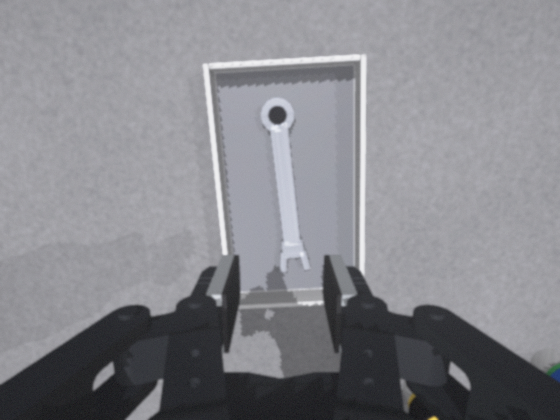

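The spanner is uncovered: ring head at (278,115), fork end near (295,270), shaft between them, tilted a little. I measure its centre and line.

Run:
```python
from meas import *
import pickle
s=pickle.load(open('pics/w10.pkl','rb'));im=cv2.imread('pics/w10.png');k=cv2.cvtColor(im,cv2.COLOR_BGR2GRAY)
print(k[180,255:320])
m=(cv2.GaussianBlur(k,(3,3),0)>160);m[:,:240]=0;m[:,330:]=0;m[:85]=0;m[285:]=0
m=comp(m,(285,185),30,200)
p=np.argwhere(m)[:,::-1].astype(float)
print('bbox',p.min(0),p.max(0),m.sum())
P=np.array([onz('wrist',q,.012,s)[:2] for q in p])
rows=range(140,232,4);C=[]
for y in rows:
    x=np.where(m[y])[0];C.append([*onz('wrist',((x.min()+x.max())/2,y),.012,s)[:2],(x.max()-x.min()+1)])
C=np.array(C);c0=C[:,:2].mean(0);d=np.linalg.svd(C[:,:2]-c0)[2][0]
print('shaft dir deg',np.degrees(np.arctan2(d[1],d[0]))%180,'width px',C[:,2])
pr=(P-c0)@d;print('len',pr.max()-pr.min());print('centre',c0+d*(pr.max()+pr.min())/2)
vis=im.copy();vis[m]=(0,0,255);cv2.imwrite('pics/w10m.png',cv2.resize(vis[80:300,200:370],None,fx=2.7,fy=2.7))
```

```text
[161 162 162 159 163 159 162 162 161 160 160 162 161 158 155 153 152 152
 154 153 159 177 193 200 200 199 202 203 201 200 199 198 197 202 202 204
 203 191 172 155 155 159 161 159 160 160 159 158 160 161 160 160 159 158
 157 159 160 160 158 161 159 160 161 162 158]
bbox [240.  85.] [329. 284.] 11529Traceback (most recent call last):
  File "<stdin>", line 9, in <module>
  File "h.py", line 13, in onz
    o,d=ray(name,uv,state);return o+d*(z-o[2])/d[2]
        ~~~^^^^^^^^^^^^^^^
  File "h.py", line 4, in ray
    m=camera_model(name);K=m['camera_matrix']
ValueError: time passes only in moves, steps and waits
```

Threshold too low, so I raise it to 180. I also cache the camera models.

```bash
sed -i 's/^from rig import \*/from rig import *\nimport functools\ncamera_model=functools.lru_cache(None)(camera_model)/' h.py
python3 - <<'E'
from meas import *
import pickle
s=pickle.load(open('pics/w10.pkl','rb'));im=cv2.imread('pics/w10.png');k=cv2.cvtColor(im,cv2.COLOR_BGR2GRAY)
m=(cv2.GaussianBlur(k,(3,3),0)>178);m[:,:250]=0;m[:,322:]=0;m[:90]=0;m[285:]=0
m=comp(m,(285,185),30,200)
p=np.argwhere(m)[:,::-1].astype(float)
print('bbox',p.min(0),p.max(0),m.sum())
P=np.array([onz('wrist',q,.012,s)[:2] for q in p])
rows=range(140,232,4);C=[]
for y in rows:
    x=np.where(m[y])[0];C.append([*onz('wrist',((x.min()+x.max())/2,y),.012,s)[:2],(x.max()-x.min()+1)])
C=np.array(C);c0=C[:,:2].mean(0);d=np.linalg.svd(C[:,:2]-c0)[2][0]
print('shaft dir deg',np.degrees(np.arctan2(d[1],d[0]))%180,'width px',C[:,2])
pr=(P-c0)@d;print('len',pr.max()-pr.min());print('centre',c0+d*(pr.max()+pr.min())/2)
vis=im.copy();vis[m]=(0,0,255);cv2.imwrite('pics/w10m.png',cv2.resize(vis[80:300,200:370],None,fx=2.7,fy=2.7))
E
```

```text
bbox [261.  97.] [308. 270.] 2855
shaft dir deg 74.63346566173463 width px [17. 17. 17. 17. 16. 17. 16. 17. 16. 17. 16. 17. 17. 16. 17. 16. 17. 16.
 17. 16. 17. 16. 16.]
len 0.13932089110693424
centre [0.5131468 0.2926181]
```

View pics/w10m.png

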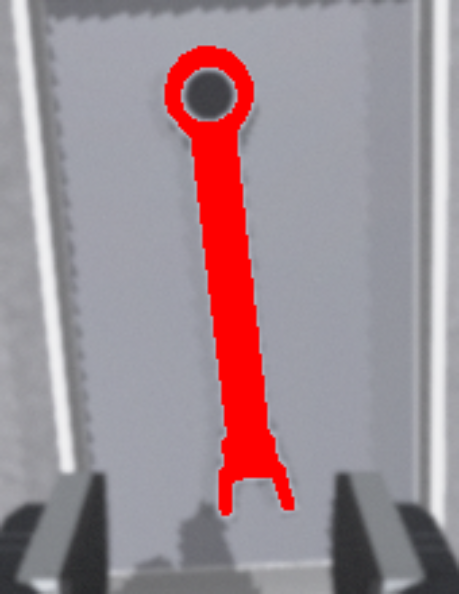

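Run:
```python
from h import *
go((.5131,.2926,.06,-15.4))
```

```text
t 10.1 pos [0.5075 0.2842 0.1465] jaw -21.91 w 0.0357 F [-1.1 -0.7 -0.3]
(0.5131, 0.2926, 0.06, -15.4) -> dxyz [  2.1 -10.1  86.5] yaw -0.1136
```

>>> drive_tool(
  deltas=[
    {"claw":0.42,"dx":2,"dy":-10,"dz":45,"yaw":-0.113},
    {"claw":0.42,"dx":2,"dy":-10,"dz":86,"yaw":-0.113},
    {"claw":0.42,"dx":2,"dy":-10,"dz":86,"yaw":-0.113},
    {"claw":0.42,"dx":2,"dy":-10,"dz":86,"yaw":-0.113},
  ],
)

```text
t: 10.5
eef_pos: [0.5135, 0.2926, 0.0619]
tcp_rot: [[0.964, -0.268, -0.002], [-0.268, -0.964, -0.002], [-0.001, 0.002, -1.0]]
contact_force: [0.1, 0.6, -0.1]
grip_width: 0.0356
```

Run:
```python
from h import *
s=get_state();im=snapshot('wrist');cv2.imwrite('pics/w11.png',im)
import pickle;pickle.dump(s,open('pics/w11.pkl','wb'))
go((.5131,.2926,.006,-15.4))
print(proj('wrist',(.5131,.2926,.012),s))
```

```text
t 10.55 pos [0.5143 0.2936 0.0632] jaw -15.51 w 0.0358 F [0.6 0.5 0.3]
(0.5131, 0.2926, 0.006, -15.4) -> dxyz [-0.9  1.3 57.2] yaw -0.0019
[280.70323024 236.30121909]
```

View pics/w11.png

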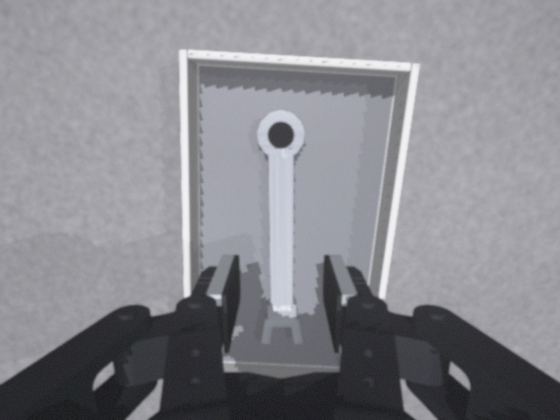

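Run:
```python
from h import *
import pickle
s=pickle.load(open('pics/w11.pkl','rb'))
A=onz('wrist',(281,110.5),.012,s);B=onz('wrist',(282.5,344),.012,s);print(A,B,(A+B)/2,np.linalg.norm(A-B))
k=cv2.cvtColor(cv2.imread('pics/w11.png'),cv2.COLOR_BGR2GRAY);print(k[100:120,281],k[335:352,268],k[335:352,297])
for y in(180,210,240,270,290): x=np.where(k[y,245:320]>195)[0]+245;print(y,(x.min()+x.max())/2)
```

```text
[0.53177217 0.35892601 0.012     ] [0.49505745 0.22380013 0.012     ] [0.51341481 0.29136307 0.012     ] 0.14002490323355132
[170 168 170 167 169 169 169 168 169 181 197 210 213 211 213 210 211 210
 208 204] [129 128 129 128 128 129 127 125 121 112 106 106 104 104 106 106 106] [131 131 130 131 131 129 130 128 122 112 105 105 103 105 103 105 103]
180 280.5
210 281.0
240 281.0
270 281.0
290 281.5
```

>>> drive_tool(
  deltas=[
    {"claw":0.42,"dx":0,"dy":1,"dz":30,"yaw":0},
    {"claw":0.42,"dx":0,"dy":1,"dz":50,"yaw":0},
    {"claw":0.42,"dx":0,"dy":1,"dz":56,"yaw":0},
    {"claw":0.42,"dx":0,"dy":1,"dz":56,"yaw":0},
    {"claw":0.42,"dx":0,"dy":1,"dz":56,"yaw":0},
  ],
)

```text
t: 11.05
eef_pos: [0.5143, 0.2938, 0.0076]
tcp_rot: [[0.964, -0.266, 0.002], [-0.266, -0.964, 0.001], [0.002, -0.002, -1.0]]
contact_force: [0.2, 1.3, -0.5]
grip_width: 0.0361
```

>>> drive_tool(
  deltas=[
    {"claw":0.05,"dx":0,"dy":0,"dz":0,"yaw":0},
    {"claw":0.05,"dx":0,"dy":0,"dz":0,"yaw":0},
    {"claw":0.05,"dx":0,"dy":0,"dz":0,"yaw":0},
    {"claw":0.05,"dx":0,"dy":0,"dz":0,"yaw":0},
    {"claw":0.05,"dx":0,"dy":0,"dz":0,"yaw":0},
  ],
  squeeze=60,
)

```text
t: 11.55
eef_pos: [0.514, 0.2937, 0.0073]
tcp_rot: [[0.964, -0.266, 0.002], [-0.266, -0.964, 0.001], [0.002, -0.001, -1.0]]
contact_force: [-1.2, -1.1, 7.4]
grip_width: 0.0116
```

Run:
```python
from h import *
go((.5131,.2926,.006,-15.4))
```

```text
t 11.55 pos [0.514  0.2937 0.0073] jaw -15.42 w 0.0116 F [-1.2 -1.1  7.4]
(0.5131, 0.2926, 0.006, -15.4) -> dxyz [-0.6  1.3  1.3] yaw -0.0003
```

>>> drive_tool(
  deltas=[
    {"claw":0.05,"dx":0,"dy":0,"dz":-10,"yaw":0},
    {"claw":0.05,"dx":0,"dy":0,"dz":-40,"yaw":0},
    {"claw":0.05,"dx":0,"dy":0,"dz":-80,"yaw":0},
    {"claw":0.05,"dx":0,"dy":0,"dz":-120,"yaw":0},
    {"claw":0.05,"dx":0,"dy":0,"dz":-140,"yaw":0},
    {"claw":0.05,"dx":0,"dy":0,"dz":-140,"yaw":0},
  ],
)

```text
t: 12.15
eef_pos: [0.5147, 0.2945, 0.15]
tcp_rot: [[0.964, -0.266, 0.006], [-0.266, -0.964, 0.003], [0.004, -0.005, -1.0]]
contact_force: [-0.5, 0.4, -1.7]
grip_width: 0.0115
```

Run:
```python
from h import *
s=get_state();im=snapshot('wrist');cv2.imwrite('pics/w12.png',im)
import pickle;pickle.dump(s,open('pics/w12.pkl','wb'))
go((.5146,-.2765,.15,5.1))
```

```text
t 12.2 pos [0.5139 0.2936 0.1478] jaw -15.42 w 0.0118 F [-0.5 -0.1 -0.9]
(0.5146, -0.2765, 0.15, 5.1) -> dxyz [152.3 549.4  -3.1] yaw -0.3582
```

View pics/w12.png

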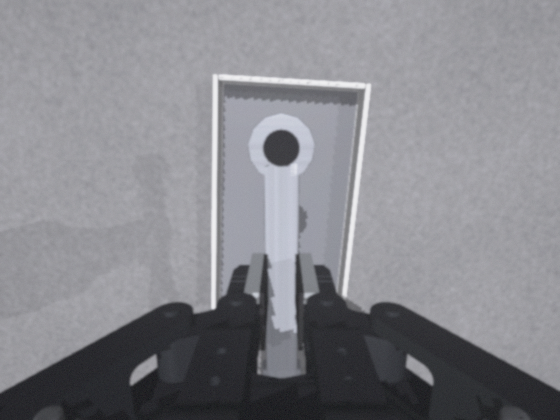

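```bash
python3 - <<'E'
from meas import *
import pickle
for f,zt,uvs in (('w12',None,[(281.5,148),(281.5,113.5)]),('w11',.012,[(281,134.5),(281,110)]),('w10',.012,[(278,115),(277.3,96.5)])):
    s=pickle.load(open(f'pics/{f}.pkl','rb'))
    k=cv2.cvtColor(cv2.imread(f'pics/{f}.png'),cv2.COLOR_BGR2GRAY)
    c,a=hullc(comp(k<105,uvs[0],10,50));print(f,'hole',c,a)
    z=zt or s['eef_pos'][2]+.0047
    H=onz('wrist',c,z,s);E=onz('wrist',uvs[1],z,s)
    print(' hole world',H.round(4),'tool',(s['tcp_rot'].T@(H-s['eef_pos'])).round(4),'end tool',(s['tcp_rot'].T@(E-s['eef_pos'])).round(4))
E
python3 - <<'E'
import cv2
k=cv2.cvtColor(cv2.imread('pics/w12.png'),cv2.COLOR_BGR2GRAY);print(k[105:122,281])
E
```

```text
w12 hole [280.91049194 147.66223145] (34.60857391357422, 35.07657241821289)
 hole world [0.5293 0.3479 0.1547] tool [-0.0001 -0.0554 -0.0044] end tool [ 0.0001 -0.068  -0.0044]
w11 hole [280.40783691 134.68608093] (24.370891571044922, 24.83965492248535)
 hole world [0.5282 0.3472 0.012 ] tool [-0.0004 -0.0567  0.0498] end tool [-0.0001 -0.0692  0.0497]
w10 hole [276.9822998  114.74279022] (16.46140480041504, 16.825416564941406)
 hole world [0.5283 0.3473 0.012 ] tool [-0.0031 -0.0657  0.1341] end tool [-0.0028 -0.0787  0.1341]
[163 165 165 163 164 165 165 168 185 204 209 210 209 208 203 205 205]
```

>>> drive_tool(
  deltas=[
    {"claw":0.05,"dx":10,"dy":30,"dz":-2,"yaw":-0.02},
    {"claw":0.05,"dx":22,"dy":78,"dz":-2,"yaw":-0.05},
    {"claw":0.05,"dx":36,"dy":126,"dz":-2,"yaw":-0.08},
    {"claw":0.05,"dx":49,"dy":174,"dz":-2,"yaw":-0.11},
    {"claw":0.05,"dx":62,"dy":222,"dz":-2,"yaw":-0.14},
    {"claw":0.05,"dx":76,"dy":270,"dz":-2,"yaw":-0.17},
    {"claw":0.05,"dx":90,"dy":318,"dz":-2,"yaw":-0.2},
    {"claw":0.05,"dx":103,"dy":366,"dz":-2,"yaw":-0.23},
    {"claw":0.05,"dx":117,"dy":414,"dz":-2,"yaw":-0.26},
    {"claw":0.05,"dx":130,"dy":462,"dz":-2,"yaw":-0.29},
    {"claw":0.05,"dx":143,"dy":508,"dz":-2,"yaw":-0.32},
    {"claw":0.05,"dx":150,"dy":535,"dz":-2,"yaw":-0.35},
  ],
)

```text
t: 13.4
eef_pos: [0.5136, -0.2672, 0.146]
tcp_rot: [[0.997, 0.077, -0.003], [0.077, -0.997, -0.0], [-0.003, 0.0, -1.0]]
contact_force: [0.4, -0.1, -1.3]
grip_width: 0.0116
```

Run:
```python
from h import *
go((.5166,-.2762,.05,5.1))
```

```text
t 13.4 pos [ 0.5136 -0.2672  0.146 ] jaw 4.44 w 0.0116 F [ 0.4 -0.1 -1.3]
(0.5166, -0.2762, 0.05, 5.1) -> dxyz [ 2.6  9.2 96. ] yaw -0.0115
```

>>> drive_tool(
  deltas=[
    {"claw":0.05,"dx":1,"dy":12,"dz":40,"yaw":-0.009},
    {"claw":0.05,"dx":1,"dy":12,"dz":80,"yaw":-0.009},
    {"claw":0.05,"dx":1,"dy":12,"dz":96,"yaw":-0.009},
    {"claw":0.05,"dx":1,"dy":12,"dz":96,"yaw":-0.009},
    {"claw":0.05,"dx":1,"dy":12,"dz":96,"yaw":-0.009},
  ],
)

```text
t: 13.9
eef_pos: [0.5174, -0.2738, 0.0514]
tcp_rot: [[0.996, 0.09, -0.001], [0.09, -0.996, 0.001], [-0.001, -0.001, -1.0]]
contact_force: [-1.1, 0.3, -0.8]
grip_width: 0.0112
```

Run:
```python
from chk import *
import pickle
s=get_state();im=snapshot('wrist');cv2.imwrite('pics/w13.png',im)
pickle.dump(s,open('pics/w13.pkl','wb'))
t=snapshot('top');cv2.imwrite('pics/t13.png',t)
go((.5166,-.2762,.02,5.1))
print(s['eef_pos'][:2]@pe,s['eef_pos'][:2]@ax)
```

```text
t 14.0 pos [ 0.5184 -0.2742  0.0528] jaw 5.18 w 0.0115 F [0.6 0.2 0. ]
(0.5166, -0.2762, 0.02, 5.1) -> dxyz [-2.   1.8 32.8] yaw 0.0013
0.4910194363458739 0.31868056149493135
```

View pics/w13.png

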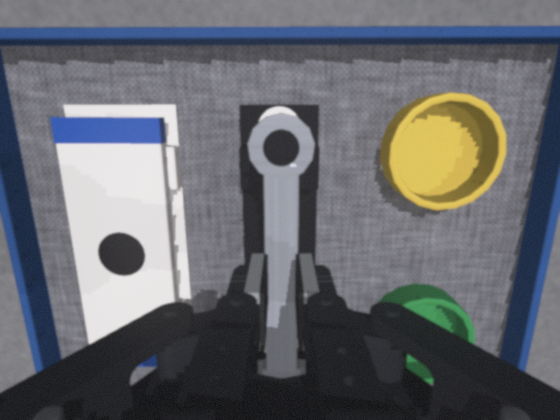

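Run:
```python
from chk import *
import pickle
s=pickle.load(open('pics/w13.pkl','rb'));im=cv2.imread('pics/w13.png');k=cv2.GaussianBlur(cv2.cvtColor(im,cv2.COLOR_BGR2GRAY),(3,3),0).astype(int)
for y in (112,120,126,200,212,220):
    r=np.where(k[y,215:345]<80)[0]+215;A,B=[onz('wrist',(a,y),.007,s)[:2] for a in(r.min()-.5,r.max()+.5)];print(r.min(),r.max(),np.linalg.norm(A-B).round(4),'perp',((A+B)@pe/2).round(4))
e=85+np.argmax(k[85:125,248]<85);P=onz('wrist',(248,e-.5),.007,s)[:2];print(e,P@ax+.075)
print('cur',s['eef_pos'][:2]@pe,s['eef_pos'][:2]@ax)
```

```text
240 318 0.0397 perp 0.4901
240 317 0.0394 perp 0.4899
240 317 0.0396 perp 0.4898
243 315 0.0392 perp 0.4901
243 315 0.0395 perp 0.4901
243 315 0.0398 perp 0.49
105 0.32187150266835185
cur 0.4910194363458739 0.31868056149493135
```

>>> drive_tool(
  deltas=[
    {"claw":0.05,"dx":-1.5,"dy":2.2,"dz":12,"yaw":0},
    {"claw":0.05,"dx":-1.5,"dy":2.2,"dz":24,"yaw":0},
    {"claw":0.05,"dx":-1.5,"dy":2.2,"dz":32,"yaw":0},
    {"claw":0.05,"dx":-1.5,"dy":2.2,"dz":32,"yaw":0},
    {"claw":0.05,"dx":-1.5,"dy":2.2,"dz":32,"yaw":0},
  ],
)

```text
t: 14.5
eef_pos: [0.5162, -0.2764, 0.0192]
tcp_rot: [[0.996, 0.09, -0.001], [0.09, -0.996, 0.0], [-0.001, -0.0, -1.0]]
contact_force: [0.6, 0.2, -1.4]
grip_width: 0.0117
```

Run:
```python
from chk import *
s=get_state();im=snapshot('scene');cv2.imwrite('pics/s14.png',cv2.resize(im[210:370,120:330],None,fx=3.5,fy=3.5))
go((.5166,-.2762,.0183,5.1))
print(s['eef_pos'][:2]@pe,s['eef_pos'][:2]@ax)
```

```text
t 14.55 pos [ 0.5163 -0.2764  0.0194] jaw 5.17 w 0.0113 F [-0.5 -1.1 -1.2]
(0.5166, -0.2762, 0.0183, 5.1) -> dxyz [ 0.3 -0.2  1.1] yaw 0.0011
0.48957710049563896 0.3211910792848296
```

View pics/s14.png

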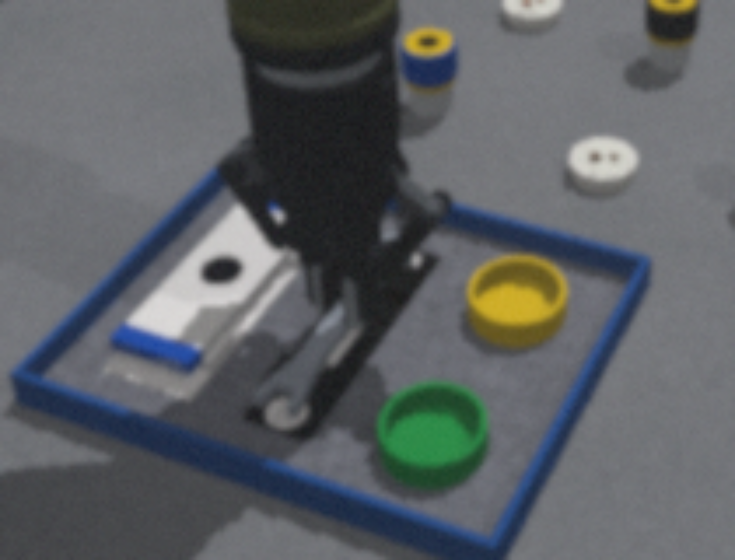

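>>> drive_tool(
  deltas=[
    {"claw":0.05,"dx":0.4,"dy":0,"dz":1,"yaw":0},
    {"claw":0.05,"dx":0.4,"dy":0,"dz":1.8,"yaw":0},
    {"claw":0.05,"dx":0.4,"dy":0,"dz":1.8,"yaw":0},
  ],
)

```text
t: 14.85
eef_pos: [0.5169, -0.2765, 0.0183]
tcp_rot: [[0.996, 0.09, 0.0], [0.09, -0.996, -0.0], [0.0, 0.0, -1.0]]
contact_force: [-0.5, 1.1, 2.9]
grip_width: 0.011
```

>>> drive_tool(
  deltas=[
    {"claw":0.2,"dx":0,"dy":0,"dz":0,"yaw":0},
    {"claw":0.3,"dx":0,"dy":0,"dz":0,"yaw":0},
    {"claw":0.42,"dx":0,"dy":0,"dz":0,"yaw":0},
    {"claw":0.42,"dx":0,"dy":0,"dz":0,"yaw":0},
    {"claw":0.42,"dx":0,"dy":0,"dz":-15,"yaw":0},
    {"claw":0.42,"dx":0,"dy":0,"dz":-50,"yaw":0},
    {"claw":0.42,"dx":0,"dy":0,"dz":-100,"yaw":0},
    {"claw":0.42,"dx":0,"dy":0,"dz":-130,"yaw":0},
    {"claw":0.42,"dx":-40,"dy":0,"dz":-130,"yaw":0},
    {"claw":0.42,"dx":-40,"dy":0,"dz":-130,"yaw":0},
    {"claw":0.42,"dx":-40,"dy":0,"dz":-130,"yaw":0},
  ],
)

```text
t: 15.95
eef_pos: [0.4762, -0.2807, 0.1491]
tcp_rot: [[0.996, 0.089, 0.0], [0.089, -0.996, -0.001], [0.0, 0.001, -1.0]]
contact_force: [0.5, 0.5, 0.1]
grip_width: 0.036
```

Run:
```python
from chk import *
import pickle
s=get_state();im=snapshot('wrist');cv2.imwrite('pics/w15.png',im)
pickle.dump(s,open('pics/w15.pkl','wb'))
go((.5166,-.2762,.0183,5.1))
```

```text
t 16.0 pos [ 0.4771 -0.2804  0.1488] jaw 5.13 w 0.0361 F [ 0.3 -0.6 -0.2]
(0.5166, -0.2762, 0.0183, 5.1) -> dxyz [ 39.6  -0.7 130.6] yaw 0.0005
```

View pics/w15.png

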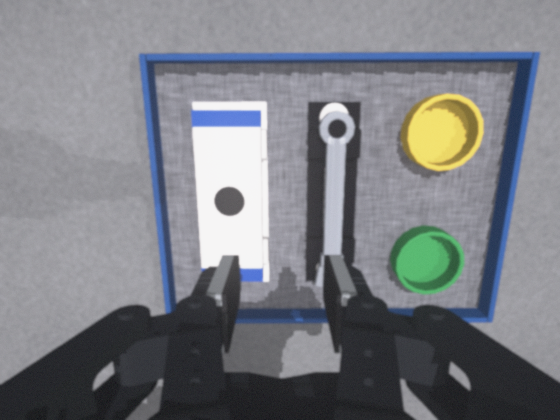

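```bash
cat > sp.py <<'E'
from chk import *
def spanner(k,s,name,seed,ring,rows,thr,z=.023):
    kk=cv2.GaussianBlur(k,(3,3),0)
    C=[]
    for y in rows:
        x=np.where(kk[y,seed[0]-18:seed[0]+18]>thr)[0]+seed[0]-18
        C.append(onz(name,((x.min()+x.max())/2,y),z,s)[:2])
    C=np.array(C);c0=C.mean(0);d=np.linalg.svd(C-c0)[2][0]
    d=d if d@ax>0 else -d
    print('shaft perp at mid',c0@pe,'ax',c0@ax,'dev deg',np.degrees(np.arctan2(d@pe,d@ax)))
E
python3 - <<'E'
from sp import *
import pickle
s=pickle.load(open('pics/w15.pkl','rb'));im=cv2.imread('pics/w15.png');k=cv2.cvtColor(im,cv2.COLOR_BGR2GRAY)
print(k[200,305:360])
spanner(k,s,'wrist',(333,200),None,range(155,245,5),110)
c,a=hullc(comp((k<90)[:, :],(338,128),6,20));H=onz('wrist',c,.023,s)[:2];print('hole',c,a,H@pe,H@ax)
print(k[95:125,333]);
E=onz('wrist',(338,109.5),.023,s)[:2];print('ring end',E@ax,'->centre',E@ax+.068)
for y in (180,200,220,240):
    kk=cv2.GaussianBlur(k,(3,3),0).astype(int)
    r=np.where(kk[y,290:375]<85)[0]+290;A,B=[onz('wrist',(q,y),.007,s)[:2] for q in(r.min()-.5,r.max()+.5)];print(np.linalg.norm(A-B).round(4),'perp',((A+B)@pe/2).round(4))
cv2.imwrite('pics/w15c.png',cv2.resize(im[90:300,180:400],None,fx=2.8,fy=2.8,interpolation=cv2.INTER_CUBIC))
E
```

```text
[137 114  84  65  66  65  63  62  62  61  61  60  61  60  59  56  51  64
  84 113 147 177 192 194 192 193 196 198 196 195 195 194 196 199 198 197
 193 171 131  87  63  54  55  55  55  57  54  58  58  72  99 129 143 151
 151]
shaft perp at mid 0.49020819395411863 ax 0.3183366190019072 dev deg 0.25215446168351924
hole [336.83898926 128.23959351] (16.00859832763672, 16.910451889038086) 0.4903842488338566 0.26586433647211183
[151 152 151 145 143 133 133 161 219 242 245 245 245 245 244 238 218 205
 203 201 200 202 200 191 170 131  86  67  64  60]
ring end 0.25268172316124493 ->centre 0.32068172316124494
0.0386 perp 0.4902
0.0384 perp 0.4904
0.0382 perp 0.4906
0.0414 perp 0.4908
```

View pics/w15c.png

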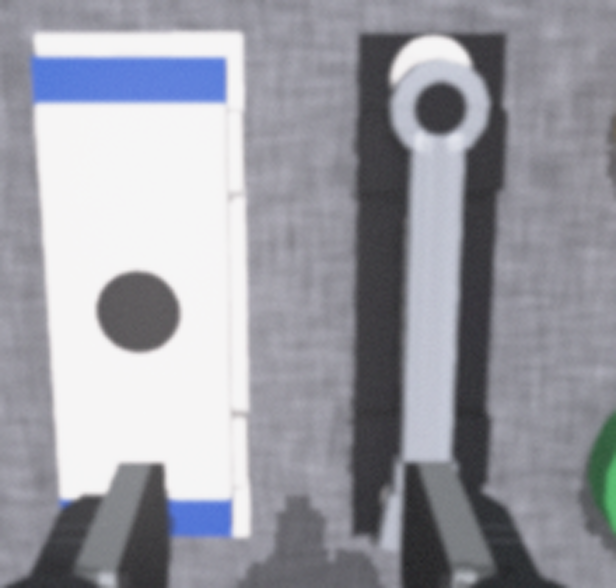

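The spanner lies on the black rest, centred within about 0.5 mm and 0.3°. Next the blue-cupped yellow eyepiece at (0.438,-0.066).

Run:
```python
from h import *
go((.438,-.0657,.13,5.1))
```

```text
t 16.0 pos [ 0.4771 -0.2804  0.1488] jaw 5.13 w 0.0361 F [ 0.3 -0.6 -0.2]
(0.438, -0.0657, 0.13, 5.1) -> dxyz [ -19.7 -217.3   18.7] yaw 0.0005
```

>>> drive_tool(
  deltas=[
    {"claw":0.5,"dx":-20,"dy":-217,"dz":10,"yaw":0},
    {"claw":0.75,"dx":-20,"dy":-217,"dz":18,"yaw":0},
    {"claw":0.75,"dx":-20,"dy":-217,"dz":18,"yaw":0},
    {"claw":0.75,"dx":-20,"dy":-217,"dz":18,"yaw":0},
    {"claw":0.75,"dx":-20,"dy":-217,"dz":18,"yaw":0},
    {"claw":0.75,"dx":-20,"dy":-217,"dz":18,"yaw":0},
    {"claw":0.75,"dx":-20,"dy":-217,"dz":18,"yaw":0},
    {"claw":0.75,"dx":-20,"dy":-217,"dz":18,"yaw":0},
  ],
)

```text
t: 16.8
eef_pos: [0.4382, -0.0669, 0.13]
tcp_rot: [[0.996, 0.088, 0.0], [0.088, -0.996, -0.0], [0.0, 0.0, -1.0]]
contact_force: [-0.5, 0.2, -0.4]
grip_width: 0.0644
```

Run:
```python
from chk import *
import pickle
s=get_state();im=snapshot('wrist');cv2.imwrite('pics/w16.png',im)
pickle.dump(s,open('pics/w16.pkl','wb'))
t=snapshot('top');cv2.imwrite('pics/t16.png',t)
u=proj('wrist',(.438,-.0657,.052),s);print(u)
m=comp(masks(im)['y'],u,40,100)
c,a=hullc(m);print(c,a);X=onz('wrist',c,.052,s);print(X)
go((X[0],X[1],.021,5.1))
```

```text
[280.61441136 219.64116096]Traceback (most recent call last):
  File "<stdin>", line 8, in <module>
  File "meas.py", line 17, in hullc
    hu=cv2.convexHull(pts); (c,ax,an)=cv2.fitEllipse(hu) if len(hu)>=5 else (pts.mean(0),0,0)
cv2.error: OpenCV(4.12.0) /io/opencv/modules/imgproc/src/convhull.cpp:143: error: (-215:Assertion failed) total >= 0 && (depth == CV_32F || depth == CV_32S) in function 'convexHull'
```

View pics/w16.png

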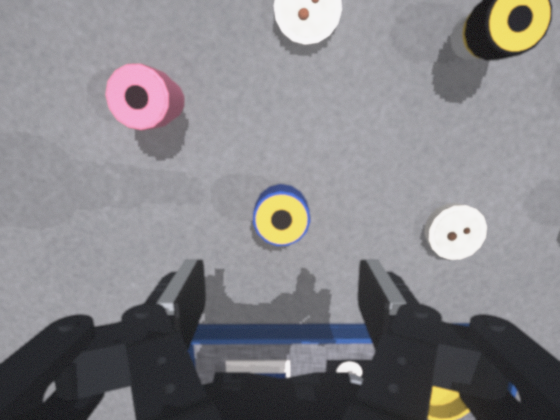

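View pics/t16.png

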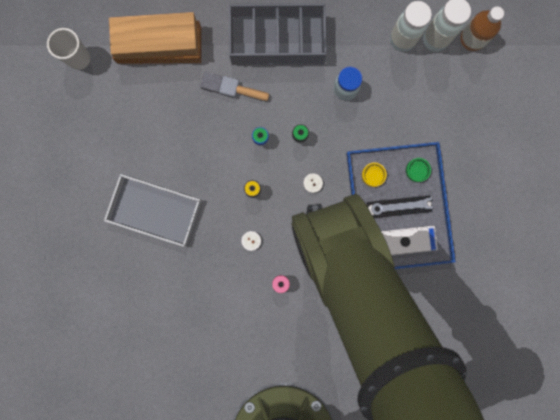

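The yellow disc at (281,219) with a blue rim is where I predicted it (280.6,219.6), and the jaws are clear of the neighbours. The top view shows the tray empty and the plate and spanner in the caddy. I descend and grip.

>>> drive_tool(
  deltas=[
    {"claw":0.75,"dx":0,"dy":-1,"dz":45,"yaw":0},
    {"claw":0.75,"dx":0,"dy":-1,"dz":85,"yaw":0},
    {"claw":0.75,"dx":0,"dy":-1,"dz":108,"yaw":0},
    {"claw":0.75,"dx":0,"dy":-1,"dz":108,"yaw":0},
    {"claw":0.3,"dx":0,"dy":-1,"dz":108,"yaw":0},
    {"claw":0.3,"dx":0,"dy":-1,"dz":108,"yaw":0},
    {"claw":0.3,"dx":0,"dy":-1,"dz":108,"yaw":0},
    {"claw":0.3,"dx":0,"dy":-1,"dz":108,"yaw":0},
    {"claw":0.3,"dx":0,"dy":-1,"dz":108,"yaw":0},
  ],
  squeeze=40,
)

```text
t: 17.8
eef_pos: [0.4383, -0.0652, 0.0232]
tcp_rot: [[0.996, 0.089, 0.003], [0.089, -0.996, -0.001], [0.002, 0.001, -1.0]]
contact_force: [-0.9, -0.1, 8.9]
grip_width: 0.0367
```

>>> drive_tool(
  deltas=[
    {"claw":0.3,"dx":0,"dy":0,"dz":-15,"yaw":0},
    {"claw":0.3,"dx":0,"dy":0,"dz":-50,"yaw":0},
    {"claw":0.3,"dx":0,"dy":0,"dz":-100,"yaw":0},
    {"claw":0.3,"dx":0,"dy":0,"dz":-110,"yaw":0},
    {"claw":0.3,"dx":0,"dy":0,"dz":-110,"yaw":0},
  ],
)

```text
t: 18.3
eef_pos: [0.4386, -0.0653, 0.134]
tcp_rot: [[0.996, 0.089, 0.005], [0.089, -0.996, -0.002], [0.004, 0.002, -1.0]]
contact_force: [-0.4, -0.1, -2.0]
grip_width: 0.0368
```

Run:
```python
from chk import *
import pickle
s=get_state();im=snapshot('wrist');cv2.imwrite('pics/w17.png',im)
pickle.dump(s,open('pics/w17.pkl','wb'))
P=pe*.569+ax*.2685;G=pe*.569+ax*.3725;print(P,G)
go((P[0],P[1],.13,5.1))
```

```text
[ 0.59059365 -0.2168419 ] [ 0.59983925 -0.3204259 ]
t 18.35 pos [ 0.4376 -0.0654  0.1325] jaw 5.09 w 0.0368 F [-0.4 -0.6 -1.5]
(np.float64(0.5905936499999999), np.float64(-0.2168419), 0.13, 5.1) -> dxyz [139.  164.4   3. ] yaw -0.0002
```

View pics/w17.png

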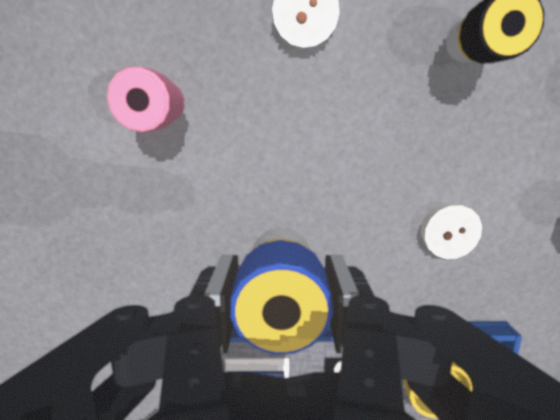

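Held upright and centred between the fingers. I carry it to the yellow ring at (0.591,-0.217).

>>> drive_tool(
  deltas=[
    {"claw":0.3,"dx":20,"dy":23,"dz":0,"yaw":0},
    {"claw":0.3,"dx":50,"dy":58,"dz":0,"yaw":0},
    {"claw":0.3,"dx":80,"dy":94,"dz":0,"yaw":0},
    {"claw":0.3,"dx":110,"dy":130,"dz":0,"yaw":0},
    {"claw":0.3,"dx":132,"dy":156,"dz":0,"yaw":0},
    {"claw":0.3,"dx":140,"dy":165,"dz":0,"yaw":0},
    {"claw":0.3,"dx":140,"dy":165,"dz":0,"yaw":0},
    {"claw":0.3,"dx":140,"dy":165,"dz":25,"yaw":0},
    {"claw":0.3,"dx":140,"dy":165,"dz":50,"yaw":0},
    {"claw":0.3,"dx":140,"dy":165,"dz":60,"yaw":0},
    {"claw":0.3,"dx":140,"dy":165,"dz":60,"yaw":0},
  ],
)

```text
t: 19.45
eef_pos: [0.5898, -0.2154, 0.0699]
tcp_rot: [[0.996, 0.091, -0.004], [0.091, -0.996, 0.001], [-0.004, -0.002, -1.0]]
contact_force: [0.1, 1.1, -0.3]
grip_width: 0.0374
```

Run:
```python
from chk import *
import pickle
s=get_state();im=snapshot('wrist');cv2.imwrite('pics/w18.png',im)
pickle.dump(s,open('pics/w18.pkl','wb'))
im=snapshot('scene');cv2.imwrite('pics/s18.png',cv2.resize(im[190:360,120:340],None,fx=3.4,fy=3.4))
go((.5916,-.2172,.0315,5.1))
```

```text
t 19.55 pos [ 0.5917 -0.216   0.0724] jaw 5.2 w 0.037 F [-0.1 -0.3 -0.8]
(0.5916, -0.2172, 0.0315, 5.1) -> dxyz [-0.3  1.2 40.9] yaw 0.0018
```

View pics/w18.png

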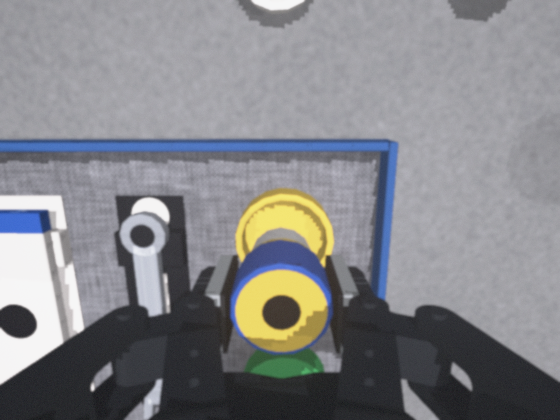

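View pics/s18.png

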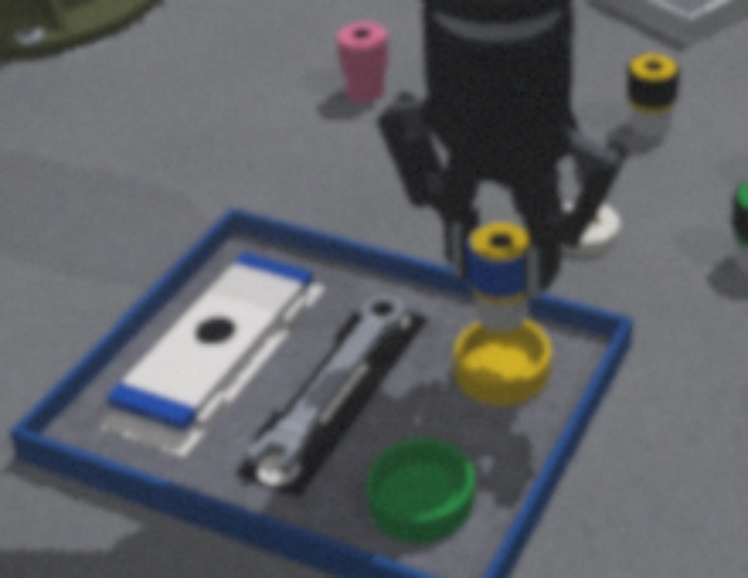

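Run:
```python
from chk import *
import pickle
s=pickle.load(open('pics/w18.pkl','rb'));print(s['eef_pos'])
L=onz('wrist',(236.5,232),.021,s);R=onz('wrist',(333.5,232),.021,s);T=onz('wrist',(285,188),.023,s)
print(L,R,(L+R)/2,np.linalg.norm(L-R),T,'centre y from top',T[1]-.028)
```

```text
[ 0.58983766 -0.21543145  0.06992803]
[ 0.56454393 -0.21479804  0.021     ] [ 0.61899848 -0.20978087  0.021     ] [ 0.5917712  -0.21228945  0.021     ] 0.05468518874582825 [ 0.58937645 -0.18666056  0.023     ] centre y from top -0.2146605565956533
```

>>> drive_tool(
  deltas=[
    {"claw":0.3,"dx":0,"dy":0.5,"dz":15,"yaw":0},
    {"claw":0.3,"dx":0,"dy":0.5,"dz":30,"yaw":0},
    {"claw":0.3,"dx":0,"dy":0.5,"dz":40,"yaw":0},
    {"claw":0.3,"dx":0,"dy":0.5,"dz":41,"yaw":0},
    {"claw":0.3,"dx":0,"dy":0.5,"dz":41,"yaw":0},
  ],
)

```text
t: 20.05
eef_pos: [0.5914, -0.2171, 0.0302]
tcp_rot: [[0.996, 0.09, -0.001], [0.09, -0.996, 0.0], [-0.001, -0.0, -1.0]]
contact_force: [-0.3, -0.7, -0.9]
grip_width: 0.0369
```

>>> drive_tool(
  deltas=[
    {"claw":0.3,"dx":0,"dy":0,"dz":1,"yaw":0},
    {"claw":0.3,"dx":0,"dy":0,"dz":1,"yaw":0},
  ],
)

```text
t: 20.25
eef_pos: [0.5915, -0.2171, 0.0301]
tcp_rot: [[0.996, 0.09, -0.0], [0.09, -0.996, -0.0], [-0.001, 0.0, -1.0]]
contact_force: [-2.2, 1.1, 4.8]
grip_width: 0.0365
```

>>> drive_tool(
  deltas=[
    {"claw":0.48,"dx":0,"dy":0,"dz":0,"yaw":0},
    {"claw":0.55,"dx":0,"dy":0,"dz":0,"yaw":0},
    {"claw":0.65,"dx":0,"dy":0,"dz":0,"yaw":0},
    {"claw":0.65,"dx":0,"dy":0,"dz":0,"yaw":0},
    {"claw":0.7,"dx":0,"dy":0,"dz":-20,"yaw":0},
    {"claw":0.7,"dx":0,"dy":0,"dz":-60,"yaw":0},
    {"claw":0.7,"dx":0,"dy":0,"dz":-105,"yaw":0},
    {"claw":0.7,"dx":0,"dy":0,"dz":-120,"yaw":0},
    {"claw":0.7,"dx":0,"dy":0,"dz":-120,"yaw":0},
  ],
)

```text
t: 21.15
eef_pos: [0.5933, -0.2173, 0.1529]
tcp_rot: [[0.996, 0.09, 0.005], [0.09, -0.996, -0.002], [0.005, 0.002, -1.0]]
contact_force: [-0.6, -0.1, 0.0]
grip_width: 0.0598
```

Run:
```python
from chk import *
import pickle
s=get_state();im=snapshot('wrist');cv2.imwrite('pics/w19.png',im)
go((.680,.0425,.13,5.1),(.680,.0425,.13,50))
```

```text
t 21.2 pos [ 0.5921 -0.2173  0.1508] jaw 5.14 w 0.0597 F [-1.   0.1 -0.9]
(0.68, 0.0425, 0.13, 5.1) -> dxyz [ 110.8 -250.9   20.7] yaw 0.0007
(0.68, 0.0425, 0.13, 50) -> dxyz [ 110.8 -250.9   20.7] yaw -0.7829
```

View pics/w19.png

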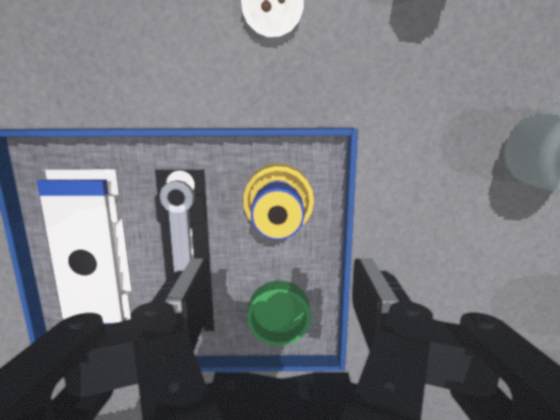

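The yellow eyepiece stands in its ring, disc at (277,214). Next the blue-cupped green one.

>>> drive_tool(
  deltas=[
    {"claw":0.75,"dx":111,"dy":-251,"dz":20,"yaw":0},
    {"claw":0.75,"dx":111,"dy":-251,"dz":20,"yaw":0},
    {"claw":0.75,"dx":111,"dy":-251,"dz":20,"yaw":0},
    {"claw":0.75,"dx":111,"dy":-251,"dz":20,"yaw":0},
    {"claw":0.75,"dx":111,"dy":-251,"dz":20,"yaw":0},
    {"claw":0.75,"dx":111,"dy":-251,"dz":20,"yaw":0},
    {"claw":0.75,"dx":111,"dy":-251,"dz":20,"yaw":0},
    {"claw":0.75,"dx":111,"dy":-251,"dz":20,"yaw":0},
    {"claw":0.75,"dx":111,"dy":-251,"dz":20,"yaw":0},
  ],
)

```text
t: 22.1
eef_pos: [0.6791, 0.0407, 0.1287]
tcp_rot: [[0.996, 0.088, -0.002], [0.088, -0.996, -0.002], [-0.002, 0.001, -1.0]]
contact_force: [-0.7, 0.2, 0.5]
grip_width: 0.0647
```

Run:
```python
from chk import *
import pickle
s=get_state();im=snapshot('wrist');cv2.imwrite('pics/w20.png',im)
print(s['eef_pos'])
u=proj('wrist',(.680,.0425,.052),s);print(u)
for mm in ('g','b'):
    m=comp(masks(im)[mm],u,40,100)
    if m is not None:
        c,a=hullc(m);X=onz('wrist',c,.052,s);print(mm,c,a,X)
go((.680,.0425,.023,5.1))
```

```text
[0.67914163 0.04065966 0.12867776]
[282.59649286 219.21343379]
b [281.42208862 214.05554199] (56.84006881713867, 61.296531677246094) [0.67895259 0.04585612 0.052     ]
t 22.15 pos [0.6793 0.0404 0.1291] jaw 5.02 w 0.0641 F [0.2 0.2 0. ]
(0.68, 0.0425, 0.023, 5.1) -> dxyz [  1.   -2.1 106.1] yaw -0.0015
```

View pics/w20.png

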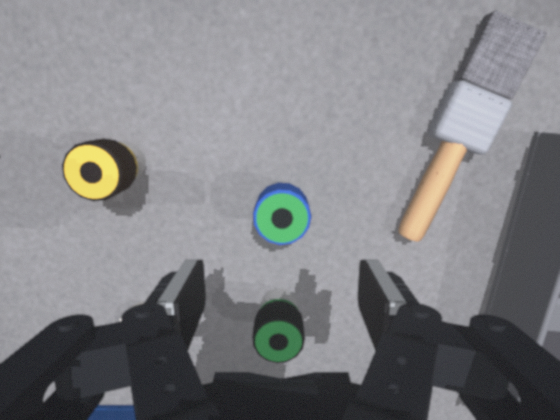

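The green disc with a blue rim is at (282,218), as predicted. The black-cupped one stands behind at (278,340), clear of the jaws. I descend and grip.

>>> drive_tool(
  deltas=[
    {"claw":0.75,"dx":0.5,"dy":-1.8,"dz":45,"yaw":0},
    {"claw":0.75,"dx":0.5,"dy":-1.8,"dz":85,"yaw":0},
    {"claw":0.75,"dx":0.5,"dy":-1.8,"dz":106,"yaw":0},
    {"claw":0.75,"dx":0.5,"dy":-1.8,"dz":106,"yaw":0},
    {"claw":0.3,"dx":0.5,"dy":-1.8,"dz":106,"yaw":0},
    {"claw":0.3,"dx":0.5,"dy":-1.8,"dz":106,"yaw":0},
    {"claw":0.3,"dx":0.5,"dy":-1.8,"dz":106,"yaw":0},
    {"claw":0.3,"dx":0.5,"dy":-1.8,"dz":106,"yaw":0},
    {"claw":0.3,"dx":0.5,"dy":-1.8,"dz":106,"yaw":0},
  ],
  squeeze=40,
)

```text
t: 23.05
eef_pos: [0.6813, 0.0446, 0.026]
tcp_rot: [[0.996, 0.089, 0.003], [0.089, -0.996, -0.0], [0.003, 0.0, -1.0]]
contact_force: [-1.0, -0.8, 7.8]
grip_width: 0.037
```

>>> drive_tool(
  deltas=[
    {"claw":0.3,"dx":0,"dy":0,"dz":-15,"yaw":0},
    {"claw":0.3,"dx":0,"dy":0,"dz":-50,"yaw":0},
    {"claw":0.3,"dx":0,"dy":0,"dz":-100,"yaw":0},
    {"claw":0.3,"dx":0,"dy":0,"dz":-130,"yaw":0},
    {"claw":0.3,"dx":0,"dy":0,"dz":-130,"yaw":0},
  ],
)

```text
t: 23.55
eef_pos: [0.6825, 0.0461, 0.1608]
tcp_rot: [[0.996, 0.09, 0.009], [0.09, -0.996, 0.002], [0.009, -0.001, -1.0]]
contact_force: [-0.2, 0.4, -0.8]
grip_width: 0.0367
```

Run:
```python
from chk import *
s=get_state();im=snapshot('wrist');cv2.imwrite('pics/w21.png',im)
G=pe*.570+ax*.373;print(G)
go((G[0],G[1],.15,5.1))
```

```text
[ 0.6008797 -0.320835 ]
t 23.6 pos [0.6812 0.0453 0.1576] jaw 5.16 w 0.0368 F [-0.1  0.  -2.4]
(np.float64(0.6008797), np.float64(-0.320835), 0.15, 5.1) -> dxyz [-113.   357.5    7. ] yaw 0.0011
```

View pics/w21.png

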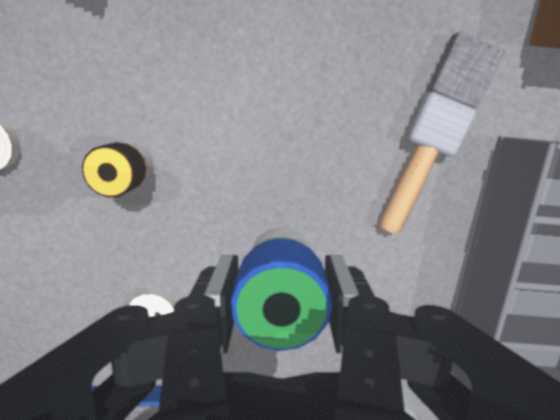

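>>> drive_tool(
  deltas=[
    {"claw":0.3,"dx":-10,"dy":30,"dz":2,"yaw":0},
    {"claw":0.3,"dx":-24,"dy":75,"dz":4,"yaw":0},
    {"claw":0.3,"dx":-38,"dy":120,"dz":6,"yaw":0},
    {"claw":0.3,"dx":-52,"dy":165,"dz":7,"yaw":0},
    {"claw":0.3,"dx":-66,"dy":210,"dz":7,"yaw":0},
    {"claw":0.3,"dx":-80,"dy":255,"dz":7,"yaw":0},
    {"claw":0.3,"dx":-94,"dy":300,"dz":7,"yaw":0},
    {"claw":0.3,"dx":-106,"dy":338,"dz":7,"yaw":0},
    {"claw":0.3,"dx":-113,"dy":357,"dz":7,"yaw":0},
    {"claw":0.3,"dx":-113,"dy":357,"dz":7,"yaw":0},
    {"claw":0.3,"dx":-113,"dy":357,"dz":45,"yaw":0},
    {"claw":0.3,"dx":-113,"dy":357,"dz":80,"yaw":0},
  ],
)

```text
t: 24.8
eef_pos: [0.6, -0.3195, 0.0732]
tcp_rot: [[0.996, 0.091, 0.001], [0.091, -0.996, 0.001], [0.001, -0.001, -1.0]]
contact_force: [-0.0, -0.4, -2.1]
grip_width: 0.0369
```

>>> drive_tool(
  deltas=[
    {"claw":0.3,"dx":0,"dy":0,"dz":0,"yaw":0},
    {"claw":0.3,"dx":0,"dy":0,"dz":0,"yaw":0},
  ],
)

```text
t: 25.0
eef_pos: [0.5996, -0.3194, 0.0737]
tcp_rot: [[0.996, 0.091, -0.002], [0.091, -0.996, 0.002], [-0.001, -0.002, -1.0]]
contact_force: [0.3, -1.0, -0.2]
grip_width: 0.0369
```

Run:
```python
from chk import *
import pickle
s=get_state();im=snapshot('wrist');cv2.imwrite('pics/w22.png',im)
pickle.dump(s,open('pics/w22.pkl','wb'))
im=snapshot('scene');cv2.imwrite('pics/s22.png',cv2.resize(im[190:370,120:340],None,fx=3.2,fy=3.2))
go((.6009,-.3208,.034,5.1))
```

```text
t 25.1 pos [ 0.601  -0.3204  0.0759] jaw 5.21 w 0.0369 F [ 0.9  0.6 -1.2]
(0.6009, -0.3208, 0.034, 5.1) -> dxyz [-0.2  0.4 41.9] yaw 0.0019
```

View pics/w22.png

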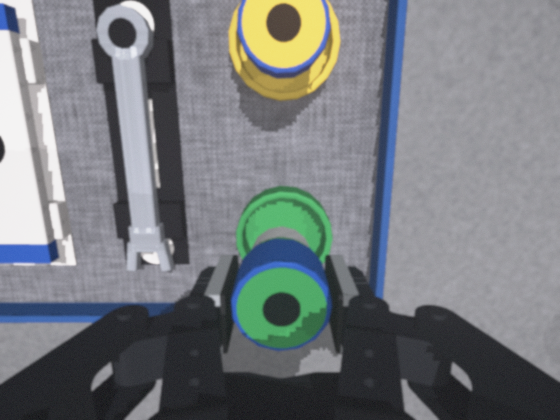

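View pics/s22.png

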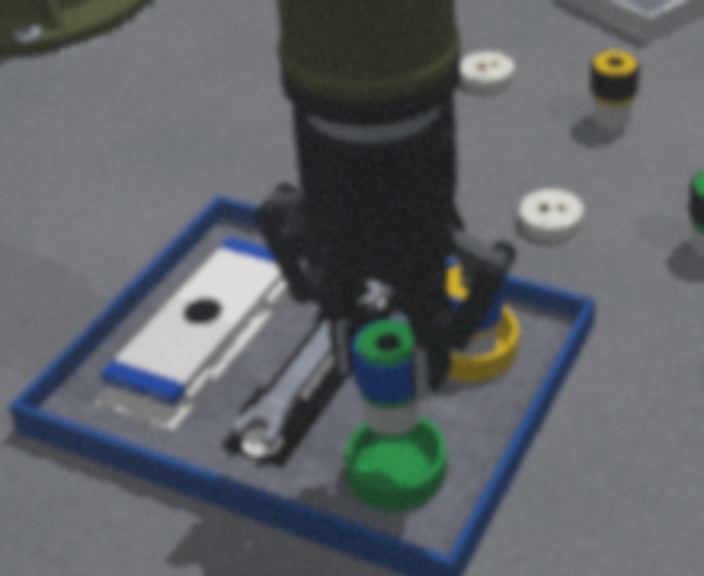

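>>> drive_tool(
  deltas=[
    {"claw":0.3,"dx":0,"dy":0,"dz":15,"yaw":0},
    {"claw":0.3,"dx":0,"dy":0,"dz":30,"yaw":0},
    {"claw":0.3,"dx":0,"dy":0,"dz":40,"yaw":0},
    {"claw":0.3,"dx":0,"dy":0,"dz":41,"yaw":0},
    {"claw":0.3,"dx":0,"dy":0,"dz":41,"yaw":0},
  ],
)

```text
t: 25.6
eef_pos: [0.5988, -0.321, 0.0326]
tcp_rot: [[0.996, 0.09, -0.002], [0.09, -0.996, -0.0], [-0.002, -0.0, -1.0]]
contact_force: [-2.8, 1.2, 4.2]
grip_width: 0.0365
```

>>> drive_tool(
  deltas=[
    {"claw":0.3,"dx":0,"dy":0,"dz":1,"yaw":0},
    {"claw":0.3,"dx":0,"dy":0,"dz":1,"yaw":0},
  ],
)

```text
t: 25.8
eef_pos: [0.5988, -0.3211, 0.0325]
tcp_rot: [[0.996, 0.09, -0.001], [0.09, -0.996, -0.001], [-0.001, 0.0, -1.0]]
contact_force: [-5.3, 0.2, 10.8]
grip_width: 0.0364
```

>>> drive_tool(
  deltas=[
    {"claw":0.48,"dx":0,"dy":0,"dz":-1,"yaw":0},
    {"claw":0.55,"dx":0,"dy":0,"dz":-1,"yaw":0},
    {"claw":0.65,"dx":0,"dy":0,"dz":-1,"yaw":0},
    {"claw":0.65,"dx":0,"dy":0,"dz":-1,"yaw":0},
    {"claw":0.7,"dx":0,"dy":0,"dz":-20,"yaw":0},
    {"claw":0.7,"dx":0,"dy":0,"dz":-60,"yaw":0},
    {"claw":0.7,"dx":0,"dy":0,"dz":-105,"yaw":0},
    {"claw":0.7,"dx":0,"dy":0,"dz":-150,"yaw":0},
    {"claw":0.7,"dx":0,"dy":0,"dz":-150,"yaw":0},
  ],
)

```text
t: 26.7
eef_pos: [0.603, -0.3214, 0.1891]
tcp_rot: [[0.996, 0.09, 0.01], [0.09, -0.996, -0.004], [0.01, 0.005, -1.0]]
contact_force: [1.0, -0.0, -0.3]
grip_width: 0.0593
```

>>> drive_tool(
  deltas=[
    {"claw":0.7,"dx":-40,"dy":45,"dz":-20,"yaw":0},
    {"claw":0.7,"dx":-70,"dy":70,"dz":-20,"yaw":0},
    {"claw":0.7,"dx":-70,"dy":70,"dz":-20,"yaw":0},
    {"claw":0.7,"dx":-70,"dy":70,"dz":-20,"yaw":0},
  ],
)

```text
t: 27.1
eef_pos: [0.5345, -0.3991, 0.2014]
tcp_rot: [[0.996, 0.086, -0.001], [0.086, -0.996, -0.0], [-0.001, 0.0, -1.0]]
contact_force: [-0.3, 1.1, 0.5]
grip_width: 0.0598
```

Run:
```python
from chk import *
import pickle
s=get_state();im=snapshot('wrist');cv2.imwrite('pics/w23.png',im)
pickle.dump(s,open('pics/w23.pkl','wb'))
im=snapshot('scene');cv2.imwrite('pics/s23.png',im)
im=snapshot('top');cv2.imwrite('pics/t23.png',im)
go((.6009,-.3208,.034,5.1))
```

```text
t 27.25 pos [ 0.5371 -0.3954  0.2016] jaw 5.27 w 0.0596 F [ 0.7  0.4 -0.4]
(0.6009, -0.3208, 0.034, 5.1) -> dxyz [ 70.3 -68.3 167.8] yaw 0.003
```

View pics/w23.png

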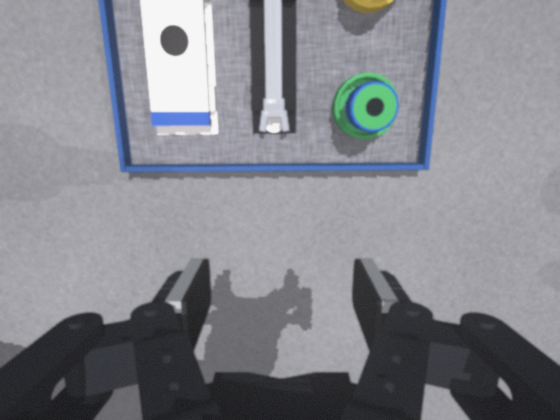

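View pics/s23.png

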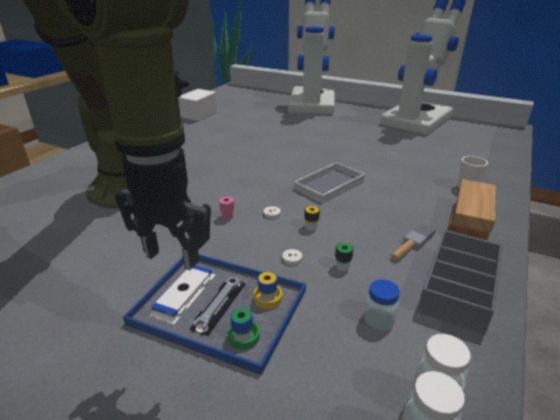

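View pics/t23.png

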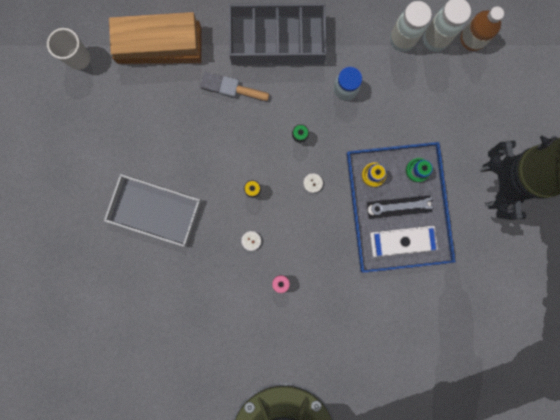

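All four parts look placed and the view of the caddy is clear. I run a last numeric check from the top view, including that the black-cupped eyepieces have not moved.

Run:
```python
from chk import *
t=cv2.imread('pics/t23.png');h,sa,v=hsv(t);M=masks(t)
t0=cv2.imread('pics/top0.png');M0=masks(t0)
# eyepiece lens (dark) at z .060
k=cv2.cvtColor(t,cv2.COLOR_BGR2GRAY)
for n,uv in (('y',(378,172)),('g',(424,169))):
    x0,y0=uv;w=k[y0-4:y0+5,x0-4:x0+5].astype(float);wt=np.clip(60-w,0,None);yy,xx=np.mgrid[-4:5,-4:5]
    c=(x0+(wt*xx).sum()/wt.sum(),y0+(wt*yy).sum()/wt.sum());X=onz('top',c,.060);print(n,np.round(c,1),X.round(4),'perp,ax',X[:2]@pe,X[:2]@ax)
# plate
b=M['b'];ps=[onz('top',np.argwhere(comp(b,q,7,5))[:,::-1].mean(0),.023)[:2] for q in ((377,245),(433,239))]
m=(ps[0]+ps[1])/2;d=ps[1]-ps[0];print('plate',m.round(4),m@pe,m@ax,np.linalg.norm(d),'dev',np.degrees(np.arctan2(d@pe,d@ax)))
for n,c,uv in (('blk y','y',(252,188)),('blk g','g',(300,132))):
    print(n,np.round(hullc(comp(M0[c],uv,8,10))[0],1),np.round(hullc(comp(M[c],uv,8,10))[0],1))
cv2.imwrite('pics/t23c.png',cv2.resize(t[135:280,340:460],None,fx=4,fy=4,interpolation=cv2.INTER_CUBIC))
```

```text
y [377.6 171.7] [ 0.5903 -0.2178  0.06  ] perp,ax 0.5685591282261865 0.26942685527343846
g [424.2 167.5] [ 0.5982 -0.3222  0.06  ] perp,ax 0.5671294924305625 0.3741051239480758
plate [ 0.4348 -0.2831] 0.40789538136135733 0.32057840352030204 0.1249081002659372 dev -0.4681293942276196
blk y [251.8 188.2] [251.8 188.2]
blk g [300.2 132.1] [300.2 132.1]
```

View pics/t23c.png

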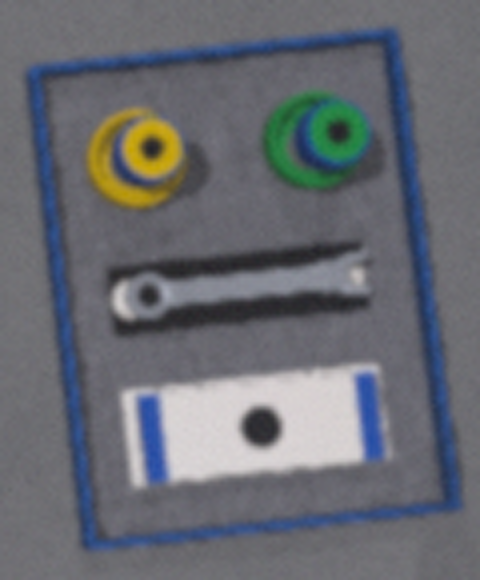

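Run:
```python
from rig import *
s=get_state();print(s['t'],s['qd'],s['contact_force']);print(finish_job())
```

```text
27.25 [-0.01094161 -0.00072991 -0.0019479  -0.00078155  0.00385969  0.0003003
  0.00103148] [ 0.67648932  0.4471516  -0.36739169]
the job is handed in; nothing more can be done
None
```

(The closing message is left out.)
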